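# Nest the oil and coolant funnels in their trays

### The arm

A 6-joint arm with a two-finger parallel gripper is mounted at the origin on the work surface. World frame = base frame: x ahead of the robot, y to its left, z up, the work surface at z = 0. Lengths are in m, angles in rad, forces in N, time in s.
With the tool pointing down it reaches from about 0.35 to 0.775 m from the base axis. Payload 5.5 kg.
Tool frame: the origin (TCP) lies at the centre of the arm's flange, where the gripper is bolted on; the fingertips stand 173 mm ahead of it and the grasp point (between the pads) lies 155 mm ahead of it; z points along the fingers, y is the direction in which the jaws open and shut (so a half turn about z gives the same grasp; the last joint's range is limited). The gripper opens to 85 mm and grips with 20 to 120 N. Pads are 22 mm wide; open, the fingers measure 114 mm over their backs; the gripper's body (76 mm by 85 mm) begins 54 mm behind the grasp point. The pads swing forward as they close: fully open they stand 13 mm farther back than shut.
Start: joints at [1.042, 0.313, 0.046, 1.304, 0, 1.431], TCP at [0.218, 0.532, 0.405] pointing down, gripper open.
Joint ranges: [-2.76, 2.76], [-0.86, 1.69], [-1.03, 1.26], [-2.2, 2.34], [-1.47, 1.5], [-3.14, 3.14]. Speed limits (rad/s): [2.57, 2.57, 3.14, 3.14, 3.14, 3.14].

### API

Orientations are given as a unit quaternion [x, y, z, w].
In Python, from cell import env gives the robot as it stands.
- The arm moves only by the tool send_rows, never from a script. Its argument "moves" is a list of rows, each an object with "twist": the turn, a rotation vector about the tool's x, y, z each as a share of 0.5 rad, from -1 to 1, a list of three; "dp": the shift along the tool's x, y, z each as a share of 20 cm, from -1 to 1, a list of three; "fingers": the opening, from -1 (shut) to 1 (fully open), so that 0 is half open. A call has 1 to 12 rows; each row is the pose to reach, as a shift and turn from the pose commanded when the call began, along the tool's axes at that moment; what a row does not reach only later rows make up. A row lasts 1/8 s, in which the tool goes at most 62.5 mm and 10.7 degrees, less where a joint would pass 70% of its speed; a pose out of reach is approached as far as the arm can. A call with a number of a shift or a turn outside -1 to 1 is refused whole. A call with a gripper value outside its range is refused whole. The fingers move at their own pace and stop on an object; "grip_force" is the grip in N (left out, the last holds). Time passes only in rows, so rows that repeat a pose let the fingers close. It gives the time, the measured TCP pose, the force and the opening at its end, in the units of the state.
- env.observe(): the state, without advancing time (a new reading comes with each control period).
- env.capture(name): name is "scene" or "top" or "wrist"; returns a dict with "image" (480x640x3 uint8, blue, green, red), "fx", "fy", "cx", "cy" (pixels), "world_to_cam" (4x4, takes a point from world to camera coordinates); the wrist camera has in their place "T_tool_cam" (4x4, takes a point from camera to tool coordinates, whose origin is the TCP and whose axes are the flange's). Camera axes: x right, y up, looking along -z (the intrinsics and any distortion apply to the point x, -y, -z); pixel columns grow to the right and rows downward; lengths in m; the calibration is good to about 2 mm. The wrist camera is an equidistant fisheye: a pixel r from the principal point sees the ray r / f radians off the axis. A picture is of the moment at which its call begins: read the wrist's pose just before it. There is no depth.
- env.sign_off(): hands the job in, once; it reports no verdict.
The state is a dict: "time": time; "q": joint angles; "qd": joint speeds; "joint_torque": joint torques, N m; "tcp_pos": TCP position; "eef_rot": TCP orientation; "wrist_force": force on the tool from outside, world axes, zero at the start; "torque": the same for the moment, N m; "finger_gap": finger opening in m.
Only numpy, scipy, OpenCV 4.12 (cv2) and the standard library are available. Lean on these libraries where they do the work, as an engineer would, in place of code of your own. Each camera call takes 0.05 s, during which the arm holds its last target.

### The job

Put the funnels away, rim down and spout up: nest the orange oil funnels in the tray with the orange label, the small one first, the medium one over it and the large one over both, and nest the two blue coolant funnels in the tray with the blue label, the small one first and the larger over it. Every rim must end up flat on the floor of its tray. Leave the flashlight, the pick tool and the oil filter where they are.

Things in the scene. Friction and masses are not known exactly. Their poses are not given: they have to be found in the camera images.
- orange_small: Small orange oil funnel: rim 58 mm across (61 over its bead), 70 mm tall; cone narrows to the spout root, 18 mm thick at 30 mm above the rim; spout tapers to 13 mm at the tip. Hollow, wall 2 mm, 25 g, standing rim down, spout up. Origin: centre of the rim plane (underside), z up along the spout; round.
- orange_medium: Medium orange oil funnel: rim 78 mm across (81 over its bead), 95 mm tall; cone narrows to the spout root, 30 mm thick at 45 mm above the rim; spout tapers to 22 mm at the tip. Hollow, wall 2 mm, 40 g, standing rim down, spout up. Origin: centre of the rim plane (underside), z up along the spout; round. Goes over the small one, both rims on one floor, 4 mm play round the inner spout.
- orange_large: Large orange oil funnel: rim 100 mm across (103 over its bead), 130 mm tall; cone narrows to the spout root, 41 mm thick at 60 mm above the rim; spout tapers to 29 mm at the tip. Hollow, wall 2 mm, 65 g, standing rim down, spout up. Origin: centre of the rim plane (underside), z up along the spout; round. Goes over the medium one, both rims on one floor, 4 mm play round the inner spout.
- blue_small: Small blue coolant funnel: rim 58 mm across (61 over its bead), 70 mm tall; cone narrows to the spout root, 18 mm thick at 30 mm above the rim; spout tapers to 13 mm at the tip. Hollow, wall 2 mm, 25 g, standing rim down, spout up. Origin: centre of the rim plane (underside), z up along the spout; round.
- blue_large: Larger blue coolant funnel: rim 78 mm across (81 over its bead), 95 mm tall; cone narrows to the spout root, 30 mm thick at 45 mm above the rim; spout tapers to 22 mm at the tip. Hollow, wall 2 mm, 40 g, standing rim down, spout up. Origin: centre of the rim plane (underside), z up along the spout; round. Goes over the small one, both rims on one floor, 4 mm play round the inner spout.
- orange_tray: Small grey stacking tray, fixed, empty; sloped orange label on its front lip (-x side), orange band on the outside of its back wall. 140 x 140 mm outside, 132 x 132 inside, walls 4 mm thick, 36 mm high (corners 42, front lip 22). Origin: centre of the underside; inner floor 4 mm above it; x from front lip to back wall, z up.
- blue_tray: Small grey stacking tray, fixed, empty; sloped blue label on its front lip (-x side), blue band on the outside of its back wall. 140 x 140 mm outside, 132 x 132 inside, walls 4 mm thick, 36 mm high (corners 42, front lip 22). Origin: centre of the underside; inner floor 4 mm above it; x from front lip to back wall, z up.
- flashlight: Bystander: dark grey flashlight with a red press button, lying down, 140 mm long, 35 mm thick. Origin: on the bench under its middle; x points along it to the lens.
- pick: Bystander: stainless hooked pick tool lying down, 155 mm long, 10 mm thick. Origin: on the bench under the front end of its handle; x points along it to the hook.
- oil_filter: Bystander: white spin-on oil filter standing upright, 75 mm across, 85 mm tall. Origin: centre of its underside, z up.
Things that resemble listed ones, but are neither listed nor needed, are in the scene too. What is shaped like the orange_tray but purple is not meant.

How it is judged:
At the end, for the whole second after the job is handed in: Each colour nested by size in its own tray: rims on the tray floor (5 mm), spouts upright (0.08 rad), within 35 mm of the tray centre, nested neighbours concentric (12 mm), all at rest (20 mm/s, 0.3 rad/s); flashlight, pick and filter not moved over 30 mm (z of each of orange_small, orange_medium, orange_large in the frame of orange_tray below 0.009 m and horizontal distance between each of orange_small, orange_medium, orange_large and orange_tray below 0.035 m and angle between each of orange_small, orange_medium, orange_large, blue_small, blue_large's own z axis and vertical below 0.08 rad and linear speed of each of orange_small, orange_medium, orange_large, blue_small, blue_large below 0.02 m/s and angular speed of each of orange_small, orange_medium, orange_large, blue_small, blue_large below 0.3 rad/s and z of each of blue_small, blue_large in the frame of blue_tray below 0.009 m and horizontal distance between each of blue_small, blue_large and blue_tray below 0.035 m and horizontal distance between orange_small and orange_medium below 0.012 m and horizontal distance between orange_medium and orange_large below 0.012 m and horizontal distance between blue_small and blue_large below 0.012 m); the robot touches nothing.
It fails at once if the flashlight is moved from its place (more than 30 mm) (distance of flashlight from where it was at the start of the episode above 0.03 m).
It fails at once if the pick tool is moved from its place (more than 30 mm) (distance of pick from where it was at the start of the episode above 0.03 m).
It fails at once if the oil filter is moved from its place (more than 30 mm) (distance of oil_filter from where it was at the start of the episode above 0.03 m).
It also fails if it takes over 120 s, if anything falls off the work surface, if the arm or the gripper's body presses on something with over 40 N, if the wrist force passes 120 N, or if a joint passes its speed limit or range.

## Working session

There is one attempt and no reset: what is moved stays moved. The work goes in short steps, Python scripts to look and compute and a tool call to move; the robot and the scene stay as the last step left them, time stands still between calls to the robot, and variables do not carry over. Pictures are saved under pics/ and viewed, and the job is handed in when it is done.

Besides the shell and the picture viewer there is one more tool, called after "Call:" in YAML: its name, and indented under it one key for each argument. send_rows: Moves the arm, as the interface text tells. Its arguments: {"type":"object","properties":{"moves":{"type":"array"},"grip_force":{"type":"number"}},"required":["moves"]}

```bash
ls; mkdir -p pics
python3 - <<'E'
from cell import env
import cv2,json
s=env.observe();print(s)
for n in ["scene","top","wrist"]:
    c=env.capture(n);cv2.imwrite(f"pics/{n}0.png",c["image"])
    print(n,{k:(v.tolist() if hasattr(v,'tolist') else v) for k,v in c.items() if k!="image"})
E
```

```text
pics
{'time': 0.0, 'q': array([1.04237718e+00, 3.14012017e-01, 4.49748852e-02, 1.30358880e+00,
       8.57797917e-06, 1.43119045e+00]), 'qd': array([-8.45676679e-04, -6.65916447e-06, -4.09916153e-04, -1.43184436e-03,
        6.60808984e-04,  1.30701266e-03]), 'joint_torque': array([-1.76248395e-03, -4.80630898e+01,  2.98531419e+01,  1.93475210e-02,
       -1.65305073e-04,  3.12825392e-06]), 'tcp_pos': array([0.21788938, 0.53190818, 0.40380029]), 'eef_rot': array([ 1.93184306e-01,  9.81162060e-01, -8.62837414e-04, -3.03956842e-04]), 'wrist_force': array([-0.28429438,  0.32119297,  0.33974059]), 'torque': array([-0.01491254,  0.00171444, -0.01459363]), 'finger_gap': 0.0850593264265061}
scene {'fx': 463.0594106869651, 'fy': 463.0594106869651, 'cx': 314.0506500892335, 'cy': 237.72769116578436, 'world_to_cam': [[-0.07737321747838993, 0.996877257856474, 0.015783471912061975, 0.04718546079414301], [-0.7431368851692394, -0.06821823433905158, 0.6656529444121936, 0.2952393073515238], [0.6646510024952961, 0.03977442987924934, 0.7460945245810199, -1.2500615182449633], [0.0, 0.0, 0.0, 1.0]]}
top {'fx': 560.7701212826767, 'fy': 560.7701212826767, 'cx': 319.71769877030965, 'cy': 228.99739115876483, 'world_to_cam': [[0.027196162435281668, -0.9996184983641789, -0.004819385535266942, -0.01830749362132035], [0.9971905674903507, 0.02679285828305707, 0.06995080309257419, -0.4363599971913952], [-0.06979499163310954, -0.00670823920025167, 0.9975388005835996, -1.316831251408582], [0.0, 0.0, 0.0, 1.0]]}
wrist {'fx': 371.64829954431775, 'fy': 371.64829954431775, 'cx': 326.2024655125759, 'cy': 234.49104205349357, 'T_tool_cam': [[0.0003394566588660544, 0.946680967619186, 0.3221723611931609, 0.08355196527974827], [0.9999998197138538, -0.00048093541766318484, 0.0003595460779439892, 0.0006423916093100113], [0.0004953195280616585, 0.3221721810596375, -0.9466809602024534, 0.0318551412203773], [0.0, 0.0, 0.0, 1.0]]}
```

View pics/scene0.png

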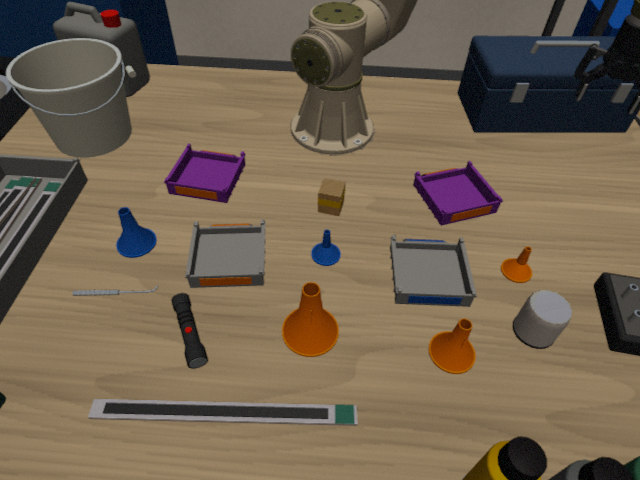

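View pics/top0.png

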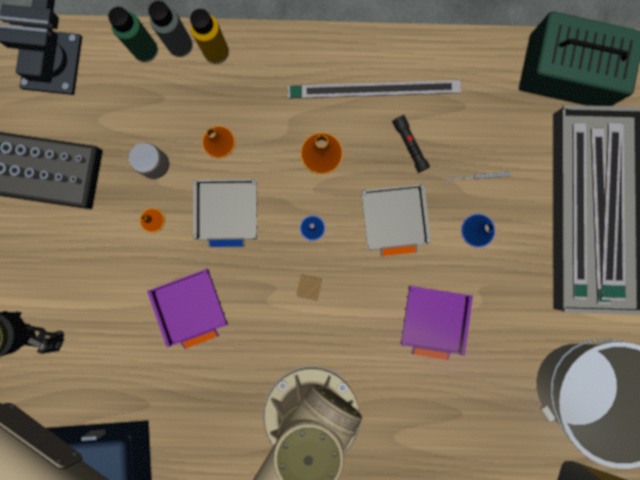

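View pics/wrist0.png

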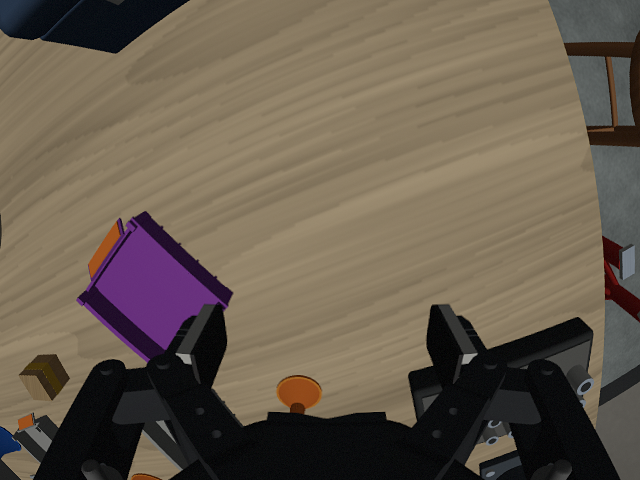

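Run:
```python
import cv2,numpy as np
s=cv2.imread('pics/scene0.png');t=cv2.imread('pics/top0.png')
def crop(im,x,y,w,h,k,grid=20):
    c=cv2.resize(im[y:y+h,x:x+w],None,fx=k,fy=k,interpolation=cv2.INTER_CUBIC)
    for g in range((x//grid+1)*grid,x+w,grid):
        cv2.line(c,((g-x)*k,0),((g-x)*k,6),(255,255,255),1);cv2.putText(c,str(g),((g-x)*k+2,14),0,.35,(255,255,255),1)
    for g in range((y//grid+1)*grid,y+h,grid):
        cv2.line(c,(0,(g-y)*k),(6,(g-y)*k),(255,255,255),1);cv2.putText(c,str(g),(8,(g-y)*k+4),0,.35,(255,255,255),1)
    return c
cv2.imwrite('pics/t_a.png',crop(t,120,120,140,140,5)[:600])
cv2.imwrite('pics/t_b.png',crop(t,280,120,220,140,3))
cv2.imwrite('pics/s_a.png',crop(s,380,230,190,150,4))
cv2.imwrite('pics/s_b.png',crop(s,100,200,260,170,3))
```

```text
(no output)
```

View pics/t_a.png

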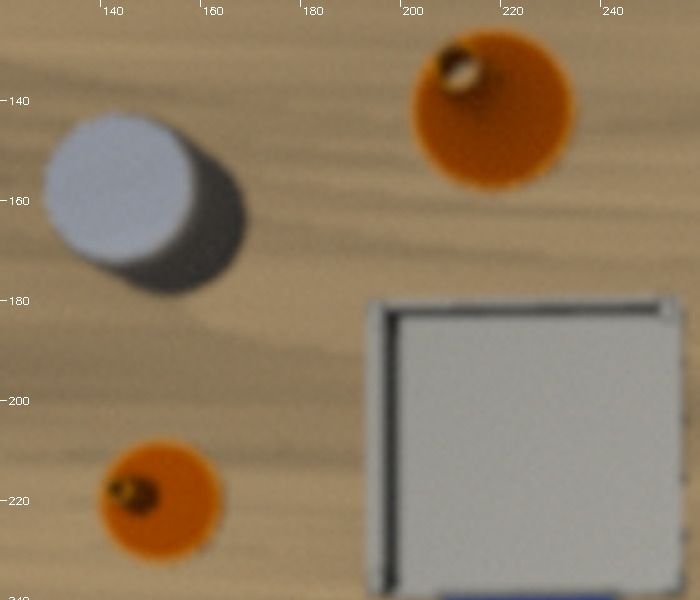

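View pics/t_b.png

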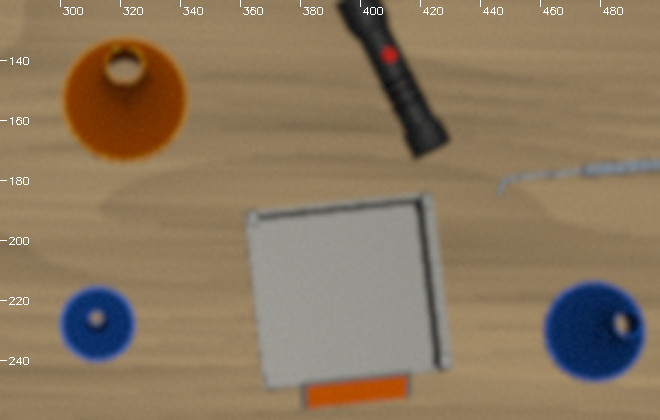

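View pics/s_a.png

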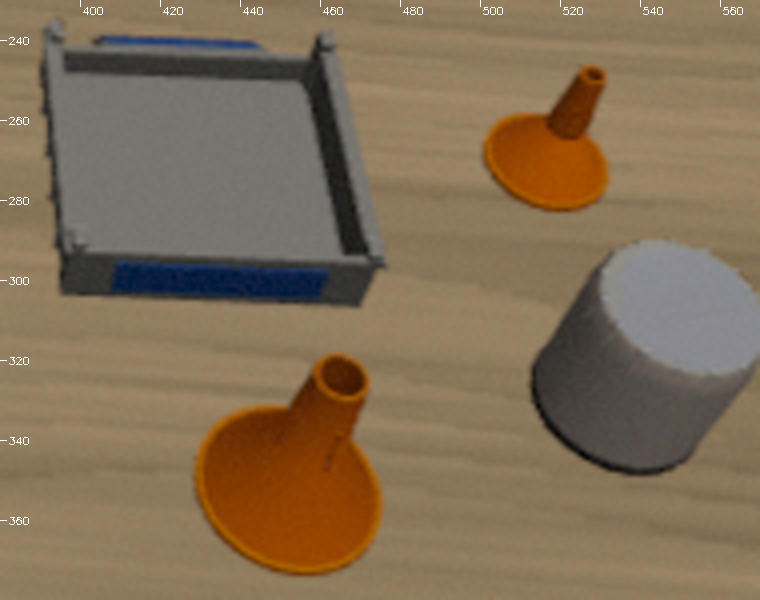

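View pics/s_b.png

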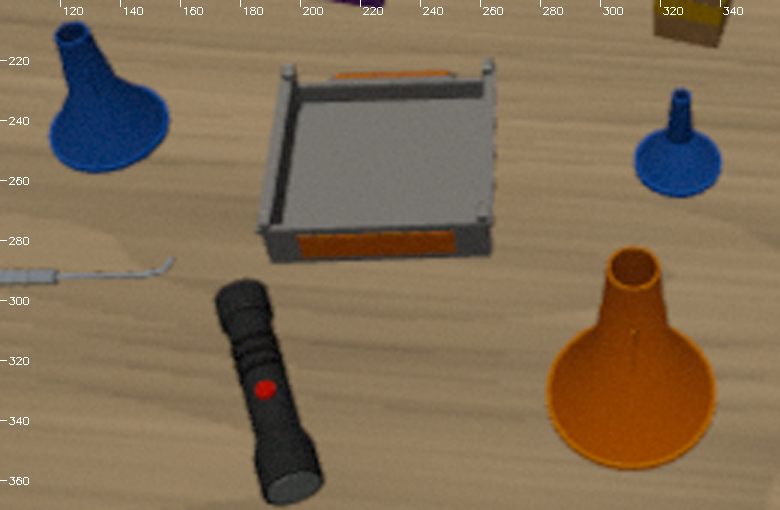

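```bash
cat > h.py <<'E'
import numpy as np,cv2
from cell import env
def cams():
    import pickle,os
    if not os.path.exists('cams.pkl'):
        pickle.dump({n:{k:v for k,v in env.capture(n).items() if k!='image'} for n in('scene','top')},open('cams.pkl','wb'))
    return pickle.load(open('cams.pkl','rb'))
def ray(c,u,v):
    W=np.array(c['world_to_cam']);R=W[:3,:3];o=-R.T@W[:3,3]
    d=R.T@np.array([(u-c['cx'])/c['fx'],-(v-c['cy'])/c['fy'],-1]);return o,d/np.linalg.norm(d)
def atz(c,u,v,z):
    o,d=ray(c,u,v);return o+d*(z-o[2])/d[2]
def tri(rs):
    A=0;b=0
    for o,d in rs:
        P=np.eye(3)-np.outer(d,d);A=A+P;b=b+P@o
    p=np.linalg.solve(A,b);return p,[np.linalg.norm(np.cross(p-o,d)) for o,d in rs]
def crop(im,x,y,w,h,k,grid=20):
    c=cv2.resize(im[y:y+h,x:x+w],None,fx=k,fy=k,interpolation=cv2.INTER_CUBIC)
    for g in range((x//grid+1)*grid,x+w,grid):
        cv2.line(c,((g-x)*k,0),((g-x)*k,6),(255,255,255),1);cv2.putText(c,str(g),((g-x)*k+2,14),0,.35,(255,255,255),1)
    for g in range((y//grid+1)*grid,y+h,grid):
        cv2.line(c,(0,(g-y)*k),(6,(g-y)*k),(255,255,255),1);cv2.putText(c,str(g),(8,(g-y)*k+4),0,.35,(255,255,255),1)
    return c
E
python3 - <<'E'
from h import *
C=cams();T=C['top'];S=C['scene']
t=cv2.imread('pics/top0.png')
cv2.imwrite('pics/t_c.png',np.hstack([crop(t,185,170,80,85,5),crop(t,355,175,80,85,5)]))
tips=dict(os=((145,218),(528.25,248.75)),om=((212,134.4),(465.25,324.5)),ol=((321.3,142.3),(311,289.3)),bs=((312.3,226),(327,232)),bl=((487.3,227.7),(124.3,211)))
hsv=cv2.cvtColor(t,cv2.COLOR_BGR2HSV)
rc=dict(os=(152,219),om=(218,142),ol=(322,153),bs=(312,228),bl=(478,230))
for n,(a,b) in tips.items():
    p,e=tri([ray(T,*a),ray(S,*b)])
    lo,hi=((100,120,40),(130,255,255)) if n[0]=='b' else ((3,150,40),(22,255,255))
    m=cv2.inRange(hsv,lo,hi);x,y=rc[n];w=np.zeros_like(m);w[y-30:y+30,x-30:x+30]=m[y-30:y+30,x-30:x+30]
    cs=max(cv2.findContours(w,0,1)[0],key=cv2.contourArea);(u,v),r=cv2.fitEllipse(cv2.convexHull(cs))[:2]
    q=atz(T,u,v,.003)
    print(n,'tip',p.round(4),np.round(e,4),'rim',(round(u,1),round(v,1)),np.round(r,1),q[:2].round(4),'dia',round(np.mean(r)*(1.31)/560.8,3),'rad',np.hypot(*q[:2]).round(3))
E
```

```text
os tip [0.4481 0.3961 0.0657] [0.0019 0.0019] rim (151.6, 219.8) [24.8 25.3] [0.4489 0.398 ] dia 0.059 rad 0.6
om tip [0.6412 0.2453 0.0866] [0.0012 0.0012] rim (218.1, 141.6) [32.5 33.1] [0.6435 0.2457] dia 0.077 rad 0.689
ol tip [ 0.6207 -0.0058  0.1242] [0.0003 0.0003] rim (321.1, 152.8) [41.7 42.2] [ 0.6223 -0.0048] dia 0.098 rad 0.622
bs tip [0.4396 0.0108 0.0652] [0.0005 0.0005] rim (312.1, 227.5) [23.3 23.7] [0.4406 0.0119] dia 0.055 rad 0.441
bl tip [ 0.4448 -0.383   0.0918] [0.0016 0.0016] rim (477.7, 230.0) [31.4 32.3] [ 0.4453 -0.3846] dia 0.074 rad 0.588
```

View pics/t_c.png

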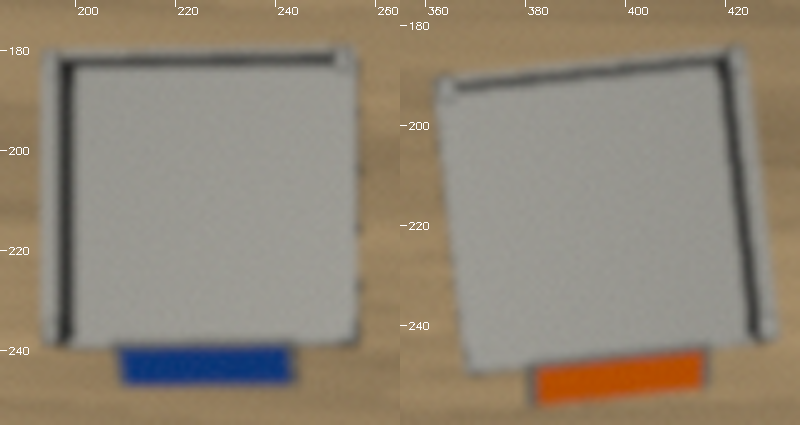

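Run:
```python
from h import *
C=cams();T=C['top'];S=C['scene']
P=dict(blue=[((195,181.6),(473.75,293.5)),((253.4,182),(399.3,289.5)),((195.4,238),(461.25,240)),((254.2,238),(393.75,237.5))],
orange=[((364.4,193),(261,271)),((422,187),(188,276)),((428,241),(196.7,223.3)),((370,248),(262.7,221.7))])
for n,l in P.items():
    tp=[atz(T,*a,.042) for a,b in l];sp=[atz(S,*b,.042) for a,b in l]
    for (a,b),x in zip(l,tp):
        p,e=tri([ray(T,*a),ray(S,*b)]);print(n,p.round(4),np.round(e[0],4),x.round(4))
    print('centre top',np.mean(tp,0).round(4),'scene',np.mean(sp,0).round(4))
```

```text
blue [0.5395 0.2901 0.0338] 0.0004 [0.5383 0.2886 0.042 ]
blue [0.5423 0.1528 0.0333] 0.0 [0.541  0.1516 0.042 ]
blue [0.4066 0.2845 0.0326] 0.0003 [0.4061 0.282  0.042 ]
blue [0.4104 0.1472 0.0304] 0.0006 [0.4097 0.1451 0.042 ]
centre top [0.4738 0.2168 0.042 ] scene [0.4826 0.2162 0.042 ]
orange [ 0.523 -0.109  0.034] 0.0004 [ 0.5219 -0.1088  0.042 ]
orange [ 0.5419 -0.2458  0.0271] 0.0001 [ 0.5396 -0.243   0.042 ]
orange [ 0.4139 -0.2595  0.0368] 0.0002 [ 0.4136 -0.2588  0.042 ]
orange [ 0.3941 -0.1251  0.0339] 0.0001 [ 0.3938 -0.1246  0.042 ]
centre top [ 0.4672 -0.1838  0.042 ] scene [ 0.4755 -0.1819  0.042 ]
```

Call:
send_rows:
  moves:
    - {"twist":[0,0,-0.3],"dp":[-0.25,-0.06,0.1],"fingers":1}
    - {"twist":[0,0,-0.6],"dp":[-0.5,-0.12,0.2],"fingers":1}
    - {"twist":[0,0,-0.78],"dp":[-0.75,-0.19,0.27],"fingers":1}
    - {"twist":[0,0,-0.78],"dp":[-0.75,-0.19,0.27],"fingers":1}
    - {"twist":[0,0,-0.78],"dp":[-0.75,-0.19,0.27],"fingers":1}
  grip_force: 25

```text
time: 0.88
tcp_pos: [0.3424, 0.44, 0.3508]
eef_rot: [0.0, 1.0, 0.0, -0.0]
wrist_force: [-0.6, -0.5, 0.7]
finger_gap: 0.0854
```

```bash
cat >> h.py <<'E'
from scipy.spatial.transform import Rotation as Ro
def go(x,y,z,yaw=np.pi):
    s=env.observe();R=Ro.from_quat(s['eef_rot']).as_matrix()
    d=R.T@(np.array([x,y,z])-s['tcp_pos'])/.2
    Rt=np.array([[np.cos(yaw),np.sin(yaw),0],[np.sin(yaw),-np.cos(yaw),0],[0,0,-1]])
    w=Ro.from_matrix(R.T@Rt).as_rotvec()/.5
    print('t',round(float(s['time']),2),'tcp',s['tcp_pos'].round(4),'gap',round(float(s['finger_gap']),4),'F',s['wrist_force'].round(2),'dp',d.round(3),'tw',w.round(3))
def wshot(name):
    s=env.observe();c=env.capture('wrist');cv2.imwrite(f'pics/{name}.png',c['image'])
    import pickle;T=np.eye(4);T[:3,:3]=Ro.from_quat(s['eef_rot']).as_matrix();T[:3,3]=s['tcp_pos']
    pickle.dump((T@np.array(c['T_tool_cam']),c['fx'],c['cx'],c['cy']),open(f'pics/{name}.pkl','wb'))
def wray(name,u,v):
    import pickle;T,f,cx,cy=pickle.load(open(f'pics/{name}.pkl','rb'))
    a=np.array([u-cx,v-cy]);r=np.hypot(*a);th=r/f
    d=np.array([a[0]/r*np.sin(th),-a[1]/r*np.sin(th),-np.cos(th)]);return T[:3,3],T[:3,:3]@d
def watz(name,u,v,z):
    o,d=wray(name,u,v);return o+d*(z-o[2])/d[2]
E
python3 -c "
from h import *
go(.449,.397,.35)"
```

```text
t 0.88 tcp [0.3424 0.44   0.3508] gap 0.0854 F [-0.58 -0.47  0.68] dp [-0.533 -0.215  0.004] tw [ 0.001 -0.001 -0.   ]
```

Call:
send_rows:
  moves:
    - {"twist":[0,0,0],"dp":[-0.28,-0.11,0],"fingers":1}
    - {"twist":[0,0,0],"dp":[-0.53,-0.215,0],"fingers":1}
    - {"twist":[0,0,0],"dp":[-0.53,-0.215,0],"fingers":1}
    - {"twist":[0,0,0],"dp":[-0.53,-0.215,0],"fingers":1}

```text
time: 1.38
tcp_pos: [0.4475, 0.398, 0.3509]
eef_rot: [-0.001, 1.0, 0.0, -0.0]
wrist_force: [-0.7, 0.2, 0.1]
finger_gap: 0.0854
```

```bash
python3 -c "
from h import *
go(.449,.397,.35);wshot('w1')"
```

```text
t 1.38 tcp [0.4475 0.398  0.3509] gap 0.0854 F [-0.67  0.22  0.07] dp [-0.008 -0.005  0.004] tw [ 0.001 -0.001  0.004]
```

View pics/w1.png

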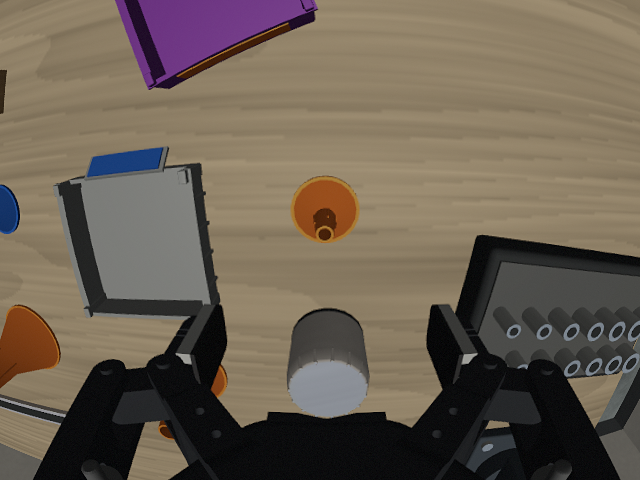

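```bash
python3 -c "
from h import *
im=cv2.imread('pics/w1.png');cv2.imwrite('pics/w1c.png',crop(im,280,160,90,100,6))
print(watz('w1',324.5,234,.07),watz('w1',325,209,.003))
T=cams()['top'];print(tri([wray('w1',324.5,234),ray(T,145,218)]))
print([watz('w1',*p,.042).round(4) for p in [(62,186),(184,176),(212,300),(90,310)]])
"
```

```text
[0.44837333 0.39763356 0.07      ] [0.44782316 0.39778383 0.003     ]
(array([0.44939791, 0.39648368, 0.06230288]), [np.float64(0.0018682312211010363), np.float64(0.0018682312211010627)])
[array([0.4122, 0.158 , 0.042 ]), array([0.4097, 0.2863, 0.042 ]), array([0.5191, 0.2989, 0.042 ]), array([0.5395, 0.1601, 0.042 ])]
```

View pics/w1c.png

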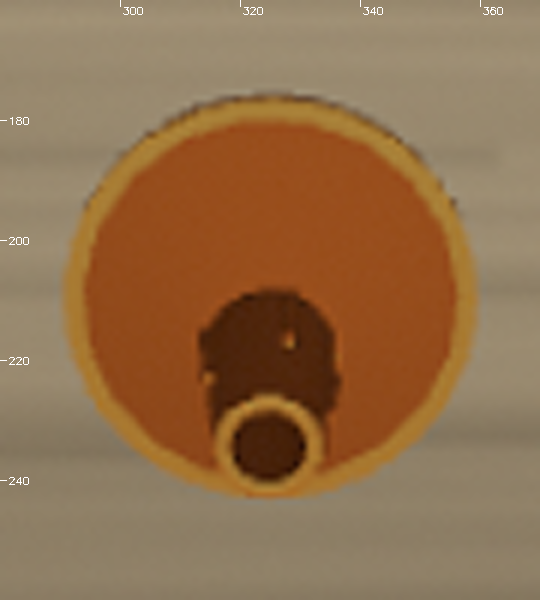

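Call:
send_rows:
  moves:
    - {"twist":[0,0,0],"dp":[0,0,0.3],"fingers":1}
    - {"twist":[0,0,0],"dp":[0,0,0.55],"fingers":1}
    - {"twist":[0,0,0],"dp":[0,0,0.7],"fingers":1}
    - {"twist":[0,0,0],"dp":[0,0,0.7],"fingers":1}
    - {"twist":[0,0,0],"dp":[0,0,0.7],"fingers":-1}
    - {"twist":[0,0,0],"dp":[0,0,0.7],"fingers":-1}
    - {"twist":[0,0,0],"dp":[0,0,0.7],"fingers":-1}
    - {"twist":[0,0,0],"dp":[0,0,0.7],"fingers":-1}
    - {"twist":[0,0,0],"dp":[0,0,0.7],"fingers":-1}
    - {"twist":[0,0,0],"dp":[0,0,0.7],"fingers":-1}
  grip_force: 25

```text
time: 2.68
tcp_pos: [0.4488, 0.3973, 0.2113]
eef_rot: [-0.001, 1.0, 0.0, 0.0]
wrist_force: [-0.6, -0.1, 4.0]
finger_gap: 0.0146
```

```bash
python3 -c "
from h import *
go(.468,-.184,.33)"
```

```text
t 2.67 tcp [0.4488 0.3973 0.2113] gap 0.0146 F [-0.62 -0.12  4.04] dp [-0.094 -2.906 -0.596] tw [0.002 0.002 0.002]
```

Call:
send_rows:
  moves:
    - {"twist":[0,0,0],"dp":[0,0,-0.3],"fingers":-1}
    - {"twist":[0,0,0],"dp":[0,0,-0.6],"fingers":-1}
    - {"twist":[0,0,0],"dp":[0,-0.3,-0.6],"fingers":-1}
    - {"twist":[0,0,0],"dp":[0,-0.6,-0.6],"fingers":-1}
    - {"twist":[0,0,0],"dp":[0,-0.9,-0.6],"fingers":-1}
    - {"twist":[0,0,0],"dp":[-0.09,-1,-0.6],"fingers":-1}

```text
time: 3.42
tcp_pos: [0.4652, 0.1945, 0.3304]
eef_rot: [0.001, 1.0, -0.001, -0.001]
wrist_force: [0.1, 0.5, -0.9]
finger_gap: 0.0149
```

Call:
send_rows:
  moves:
    - {"twist":[0,0,0],"dp":[0,-0.3,0],"fingers":-1}
    - {"twist":[0,0,0],"dp":[0,-0.6,0],"fingers":-1}
    - {"twist":[0,0,0],"dp":[0,-0.9,0],"fingers":-1}
    - {"twist":[0,0,0],"dp":[0,-1,0],"fingers":-1}

```text
time: 3.92
tcp_pos: [0.4666, -0.0057, 0.3304]
eef_rot: [0.001, 1.0, -0.0, -0.0]
wrist_force: [0.5, 0.2, 0.3]
finger_gap: 0.0146
```

Call:
send_rows:
  moves:
    - {"twist":[0,0,0],"dp":[0,-0.3,0],"fingers":-1}
    - {"twist":[0,0,0],"dp":[0,-0.6,0],"fingers":-1}
    - {"twist":[0,0,0],"dp":[0,-0.8,0],"fingers":-1}
    - {"twist":[0,0,0],"dp":[0,-0.9,0],"fingers":-1}
    - {"twist":[0,0,0],"dp":[0,-0.9,0],"fingers":-1}

```text
time: 4.55
tcp_pos: [0.467, -0.1836, 0.3303]
eef_rot: [0.0, 1.0, 0.0, -0.0]
wrist_force: [0.0, 0.5, -1.0]
finger_gap: 0.0149
```

```bash
python3 -c "
from h import *
go(.468,-.184,.33);wshot('w2')"
```

```text
t 4.55 tcp [ 0.467  -0.1836  0.3303] gap 0.0149 F [ 0.02  0.49 -1.04] dp [-0.005 -0.002  0.001] tw [ 0.001 -0.001 -0.002]
```

View pics/w2.png

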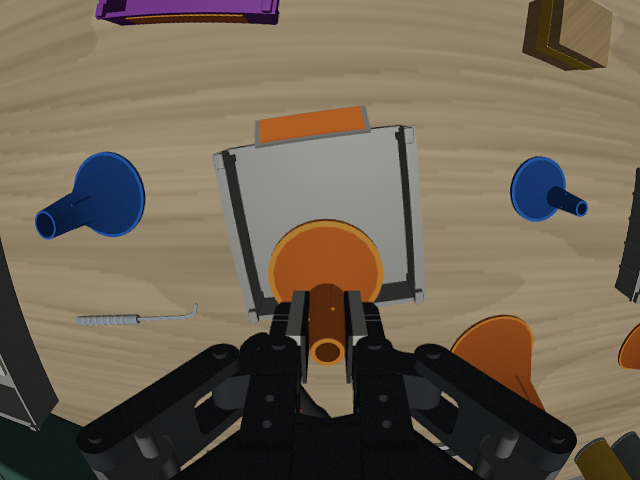

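```bash
python3 -c "
from h import *
P=np.array([watz('w2',*p,.042) for p in [(218,159),(406,131),(419,297),(256,317)]])
print(P.round(4),P.mean(0).round(4))
print(np.linalg.norm(np.roll(P,1,0)-P,axis=1))
print('bs rim',watz('w2',538,188,.003),'bs tip',watz('w2',581,208,.07),'bl rim',watz('w2',109,194,.003),'tip',watz('w2',46,225,.095))
go(.468,-.184,.215)
"
```

```text
[[ 0.4141 -0.2595  0.042 ]
 [ 0.3952 -0.1274  0.042 ]
 [ 0.5235 -0.1086  0.042 ]
 [ 0.5416 -0.2398  0.042 ]] [ 0.4686 -0.1838  0.042 ]
[0.12896619 0.13340673 0.12976852 0.13245733]
bs rim [0.43962265 0.00936923 0.003     ] bs tip [0.44027564 0.00960961 0.07      ] bl rim [ 0.44470789 -0.38162664  0.003     ] tip [ 0.44550306 -0.38229474  0.095     ]
t 4.6 tcp [ 0.4669 -0.1826  0.3303] gap 0.0147 F [ 0.    0.68 -0.57] dp [-0.006 -0.008  0.577] tw [ 0.002 -0.002  0.001]
```

Call:
send_rows:
  moves:
    - {"twist":[0,0,0],"dp":[-0.005,0,0.25],"fingers":-1}
    - {"twist":[0,0,0],"dp":[-0.005,0,0.45],"fingers":-1}
    - {"twist":[0,0,0],"dp":[-0.005,0,0.54],"fingers":-1}
    - {"twist":[0,0,0],"dp":[-0.005,0,0.56],"fingers":-1}
    - {"twist":[0,0,0],"dp":[-0.005,0,0.575],"fingers":-1}
    - {"twist":[0,0,0],"dp":[-0.005,0,0.575],"fingers":-1}

```text
time: 5.35
tcp_pos: [0.4686, -0.1826, 0.2165]
eef_rot: [-0.001, 1.0, -0.0, 0.001]
wrist_force: [-0.0, -0.3, 0.2]
finger_gap: 0.0146
```

```bash
python3 -c "
from h import *
go(.468,-.184,.215);wshot('w3')"
```

```text
t 5.35 tcp [ 0.4686 -0.1826  0.2165] gap 0.0146 F [-0.03 -0.33  0.15] dp [ 0.003 -0.007  0.008] tw [-0.001  0.003  0.004]
```

View pics/w3.png

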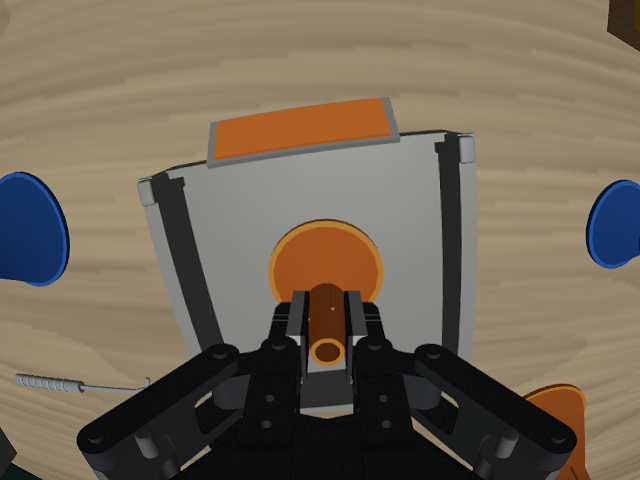

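Call:
send_rows:
  moves:
    - {"twist":[0,0,0],"dp":[0,0,0.008],"fingers":-1}
    - {"twist":[0,0,0],"dp":[0,0,0.012],"fingers":-1}
    - {"twist":[0,0,0],"dp":[0,0,0.012],"fingers":-1}

```text
time: 5.78
tcp_pos: [0.4687, -0.1832, 0.2151]
eef_rot: [-0.0, 1.0, -0.001, 0.001]
wrist_force: [-2.4, 1.0, 9.9]
finger_gap: 0.0152
```

Call:
send_rows:
  moves:
    - {"twist":[0,0,0],"dp":[0,0,0],"fingers":0}
    - {"twist":[0,0,0],"dp":[0,0,0],"fingers":0}
    - {"twist":[0,0,0],"dp":[0,0,0],"fingers":0}
    - {"twist":[0,0,0],"dp":[0,0,-0.1],"fingers":0}
    - {"twist":[0,0,0],"dp":[0,0,-0.4],"fingers":0}
    - {"twist":[0,0,0],"dp":[0,0,-0.75],"fingers":0.5}
    - {"twist":[0,0,0],"dp":[0,0,-0.75],"fingers":1}

```text
time: 6.65
tcp_pos: [0.4694, -0.1835, 0.368]
eef_rot: [-0.001, 1.0, -0.002, 0.004]
wrist_force: [-0.7, -0.7, -1.5]
finger_gap: 0.0769
```

```bash
python3 -c "
from h import *
go(.642,.2455,.35);wshot('w4');print(watz('w4',326,260,.004))"
```

```text
t 6.65 tcp [ 0.4694 -0.1835  0.368 ] gap 0.0769 F [-0.67 -0.68 -1.5 ] dp [-0.865  2.144  0.087] tw [-0.009  0.015  0.003]
[ 0.52812476 -0.18442649  0.004     ]
```

View pics/w4.png

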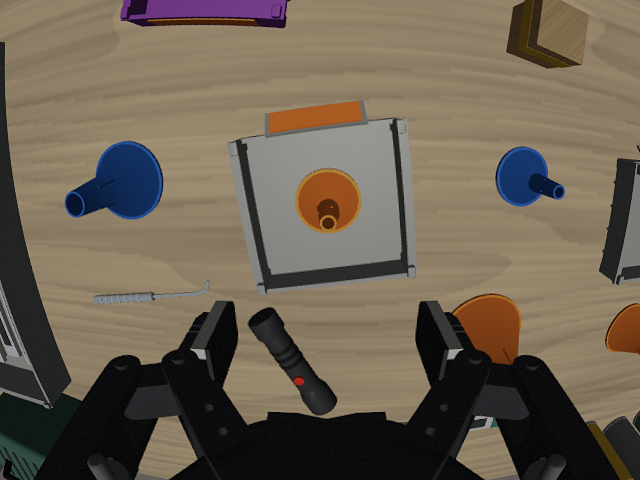

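```bash
python3 -c "
from h import *
print(watz('w4',328,201.5,.007),watz('w4',328,222.5,.074))
print('ol rim',watz('w4',0,0,0))"
```

```text
[ 0.46907581 -0.18267759  0.007     ] [ 0.46816599 -0.18268331  0.074     ]
ol rim [ 0.20482283 -0.57858273  0.        ]
```

Call:
send_rows:
  moves:
    - {"twist":[0,0,0],"dp":[-0.2,0.25,0.08],"fingers":1}
    - {"twist":[0,0,0],"dp":[-0.4,0.5,0.08],"fingers":1}
    - {"twist":[0,0,0],"dp":[-0.6,0.75,0.08],"fingers":1}
    - {"twist":[0,0,0],"dp":[-0.8,1,0.08],"fingers":1}

```text
time: 7.2
tcp_pos: [0.6235, 0.0128, 0.3449]
eef_rot: [-0.0, 1.0, 0.0, -0.002]
wrist_force: [0.8, -0.4, -0.0]
finger_gap: 0.0859
```

Call:
send_rows:
  moves:
    - {"twist":[0,0,0],"dp":[0,0.3,0],"fingers":1}
    - {"twist":[0,0,0],"dp":[0,0.6,0],"fingers":1}
    - {"twist":[0,0,0],"dp":[0,0.9,0],"fingers":1}
    - {"twist":[0,0,0],"dp":[0,1,0],"fingers":1}
    - {"twist":[0,0,0],"dp":[0,1,0],"fingers":1}

```text
time: 7.82
tcp_pos: [0.6221, 0.2124, 0.3453]
eef_rot: [-0.002, 1.0, -0.0, -0.001]
wrist_force: [0.9, -2.3, -0.3]
finger_gap: 0.0853
```

```bash
python3 -c "
from h import *
go(.6425,.2455,.35);wshot('w5')"
```

```text
t 7.83 tcp [0.6221 0.2124 0.3453] gap 0.0853 F [ 0.85 -2.28 -0.34] dp [-0.102  0.165 -0.024] tw [-0.002 -0.006  0.007]
```

View pics/w5.png

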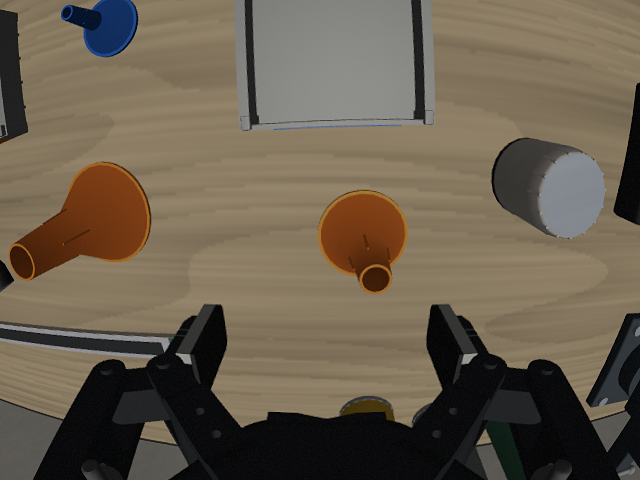

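```bash
python3 -c "
from h import *
print(watz('w5',363,232,.003),watz('w5',375,278,.095))
T=cams()['top'];print(tri([wray('w5',375,278),ray(T,212,134.4)]))
print(watz('w5',108,212,.003),watz('w5',22,262,.13))
"
```

```text
[0.64100885 0.24532537 0.003     ] [0.64232115 0.24482606 0.095     ]
(array([0.63710613, 0.24185308, 0.10483622]), [np.float64(0.0015695724487211518), np.float64(0.0015695724487210204)])
[ 0.62118463 -0.00091929  0.003     ] [ 0.62214055 -0.00202482  0.13      ]
```

Call:
send_rows:
  moves:
    - {"twist":[0,0,0],"dp":[-0.095,0.163,0.1],"fingers":1}
    - {"twist":[0,0,0],"dp":[-0.095,0.163,0.3],"fingers":1}
    - {"twist":[0,0,0],"dp":[-0.095,0.163,0.5],"fingers":1}
    - {"twist":[0,0,0],"dp":[-0.095,0.163,0.575],"fingers":1}
    - {"twist":[0,0,0],"dp":[-0.095,0.163,0.575],"fingers":0}
    - {"twist":[0,0,0],"dp":[-0.095,0.163,0.575],"fingers":-1}
    - {"twist":[0,0,0],"dp":[-0.095,0.163,0.575],"fingers":-1}
    - {"twist":[0,0,0],"dp":[-0.095,0.163,0.575],"fingers":-1}
    - {"twist":[0,0,0],"dp":[-0.095,0.163,0.575],"fingers":-1}
    - {"twist":[0,0,0],"dp":[-0.095,0.163,0.575],"fingers":-1}

```text
time: 9.12
tcp_pos: [0.6422, 0.2441, 0.234]
eef_rot: [-0.001, 1.0, 0.0, 0.002]
wrist_force: [0.6, 0.3, 6.4]
finger_gap: 0.0251
```

```bash
python3 -c "
from h import *
go(.4685,-.1827,.35)"
```

```text
t 9.12 tcp [0.6422 0.2441 0.234 ] gap 0.0251 F [0.6  0.27 6.41] dp [ 0.87  -2.132 -0.584] tw [0.001 0.006 0.003]
```

Call:
send_rows:
  moves:
    - {"twist":[0,0,0],"dp":[0,0,-0.3],"fingers":-1}
    - {"twist":[0,0,0],"dp":[0,0,-0.6],"fingers":-1}
    - {"twist":[0,0,0],"dp":[0.2,-0.25,-0.6],"fingers":-1}
    - {"twist":[0,0,0],"dp":[0.4,-0.5,-0.6],"fingers":-1}
    - {"twist":[0,0,0],"dp":[0.6,-0.75,-0.6],"fingers":-1}
    - {"twist":[0,0,0],"dp":[0.87,-1,-0.6],"fingers":-1}

```text
time: 9.88
tcp_pos: [0.4778, 0.053, 0.3522]
eef_rot: [-0.001, 1.0, -0.0, 0.0]
wrist_force: [0.4, -0.6, 0.5]
finger_gap: 0.0244
```

Call:
send_rows:
  moves:
    - {"twist":[0,0,0],"dp":[0,-0.3,0],"fingers":-1}
    - {"twist":[0,0,0],"dp":[0,-0.6,0],"fingers":-1}
    - {"twist":[0,0,0],"dp":[0,-0.9,0],"fingers":-1}
    - {"twist":[0,0,0],"dp":[0,-1,0],"fingers":-1}
    - {"twist":[0,0,0],"dp":[0,-1,0],"fingers":-1}

```text
time: 10.5
tcp_pos: [0.4793, -0.1466, 0.352]
eef_rot: [0.001, 1.0, 0.0, -0.0]
wrist_force: [-0.0, 0.2, -1.0]
finger_gap: 0.0253
```

```bash
python3 -c "
from h import *
go(.4685,-.1827,.35);wshot('w6')"
```

```text
t 10.5 tcp [ 0.4793 -0.1466  0.352 ] gap 0.0253 F [-0.05  0.19 -0.98] dp [ 0.054 -0.18   0.01 ] tw [ 0.001 -0.001 -0.003]
```

View pics/w6.png

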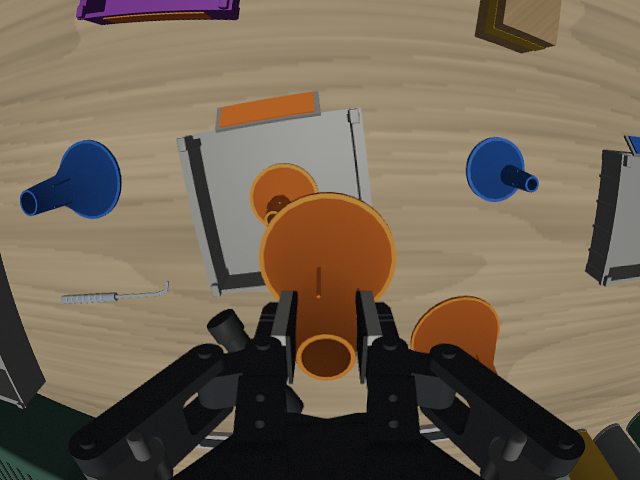

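Call:
send_rows:
  moves:
    - {"twist":[0,0,0],"dp":[0.054,-0.18,0],"fingers":-1}
    - {"twist":[0,0,0],"dp":[0.054,-0.18,0],"fingers":-1}
    - {"twist":[0,0,0],"dp":[0.054,-0.18,0.15],"fingers":-1}
    - {"twist":[0,0,0],"dp":[0.054,-0.18,0.3],"fingers":-1}
    - {"twist":[0,0,0],"dp":[0.054,-0.18,0.4],"fingers":-1}
    - {"twist":[0,0,0],"dp":[0.054,-0.18,0.4],"fingers":-1}

```text
time: 11.3
tcp_pos: [0.4682, -0.1794, 0.2708]
eef_rot: [-0.002, 1.0, 0.001, -0.002]
wrist_force: [0.3, -0.2, -0.1]
finger_gap: 0.0247
```

```bash
python3 -c "
from h import *
go(.4685,-.1827,.238);wshot('w7')"
```

```text
t 11.3 tcp [ 0.4682 -0.1794  0.2708] gap 0.0247 F [ 0.35 -0.19 -0.12] dp [-0.002 -0.017  0.164] tw [ 0.005 -0.007  0.007]
```

View pics/w7.png

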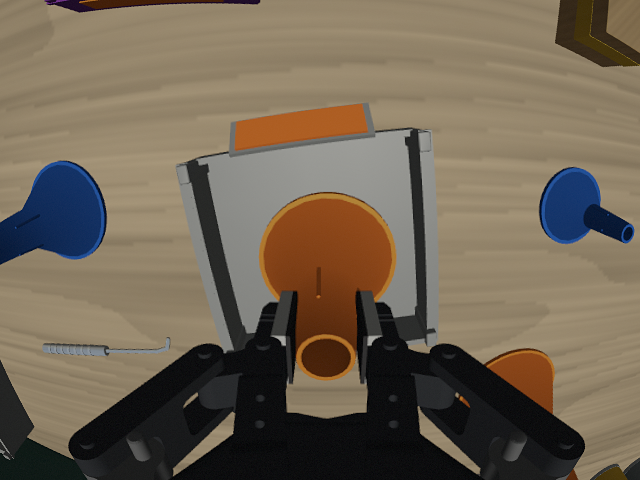

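Call:
send_rows:
  moves:
    - {"twist":[0,0,0],"dp":[0,-0.015,0.04],"fingers":-1}
    - {"twist":[0,0,0],"dp":[0,-0.015,0.08],"fingers":-1}
    - {"twist":[0,0,0],"dp":[0,-0.015,0.12],"fingers":-1}
    - {"twist":[0,0,0],"dp":[0,-0.015,0.15],"fingers":-1}
    - {"twist":[0,0,0],"dp":[0,-0.015,0.16],"fingers":-1}
    - {"twist":[0,0,0],"dp":[0,-0.015,0.165],"fingers":-1}

```text
time: 12.1
tcp_pos: [0.4687, -0.1847, 0.2392]
eef_rot: [-0.001, 1.0, 0.0, -0.0]
wrist_force: [-0.3, -1.2, 0.3]
finger_gap: 0.0246
```

```bash
python3 -c "
from h import *
go(.4685,-.1827,.238)"
```

```text
t 12.1 tcp [ 0.4687 -0.1847  0.2392] gap 0.0246 F [-0.33 -1.22  0.33] dp [0.001 0.01  0.006] tw [ 0.    -0.     0.002]
```

Call:
send_rows:
  moves:
    - {"twist":[0,0,0],"dp":[0,0.005,0.008],"fingers":-1}
    - {"twist":[0,0,0],"dp":[0,0.005,0.014],"fingers":-1}
    - {"twist":[0,0,0],"dp":[0,0.005,0.014],"fingers":-1}

```text
time: 12.48
tcp_pos: [0.469, -0.1839, 0.2379]
eef_rot: [-0.001, 1.0, -0.001, 0.001]
wrist_force: [-1.9, 0.1, 7.5]
finger_gap: 0.0248
```

```bash
python3 -c "
from h import *
go(.4685,-.1827,.238);wshot('w8')"
```

```text
t 12.47 tcp [ 0.469  -0.1839  0.2379] gap 0.0248 F [-1.86  0.08  7.52] dp [ 0.003  0.006 -0.001] tw [-0.003  0.003  0.002]
```

View pics/w8.png

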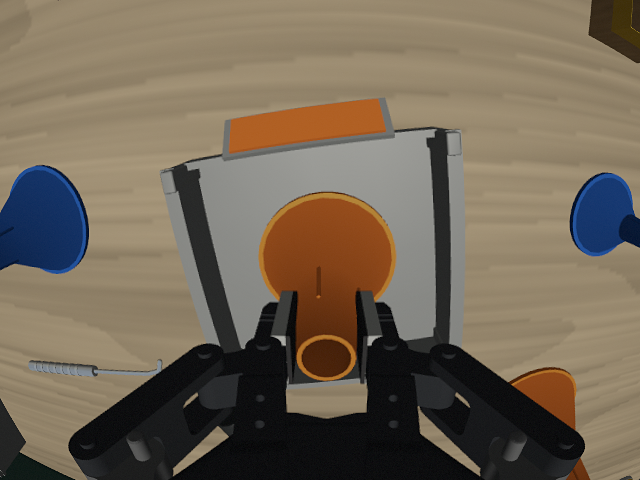

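Contact at exactly the expected height. Release and rise, then go for the large orange funnel at (0.622, −0.002).

Call:
send_rows:
  moves:
    - {"twist":[0,0,0],"dp":[0,0,0],"fingers":0}
    - {"twist":[0,0,0],"dp":[0,0,0],"fingers":0.2}
    - {"twist":[0,0,0],"dp":[0,0,0],"fingers":0.2}
    - {"twist":[0,0,0],"dp":[0,0,-0.1],"fingers":0.2}
    - {"twist":[0,0,0],"dp":[0,0,-0.4],"fingers":0.5}
    - {"twist":[0,0,0],"dp":[0,0,-0.7],"fingers":1}
    - {"twist":[0,0,0],"dp":[0,0,-0.75],"fingers":1}
    - {"twist":[0,0,0],"dp":[0,0,-0.75],"fingers":1}

```text
time: 13.52
tcp_pos: [0.4689, -0.1838, 0.3868]
eef_rot: [-0.001, 1.0, -0.0, 0.001]
wrist_force: [0.0, 0.4, 0.2]
finger_gap: 0.0855
```

```bash
python3 -c "
from h import *
go(.622,-.002,.40);wshot('w9')"
```

```text
t 13.53 tcp [ 0.4689 -0.1838  0.3868] gap 0.0855 F [0.01 0.36 0.15] dp [-0.767  0.908 -0.065] tw [-0.001  0.003  0.002]
```

View pics/w9.png

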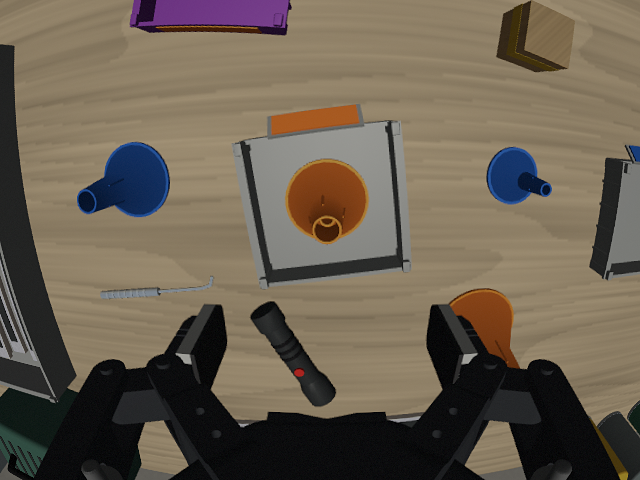

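```bash
python3 -c "
from h import *
print(watz('w9',327.5,200,.007),watz('w9',327,230.5,.099))"
```

```text
[ 0.46941116 -0.18207541  0.007     ] [ 0.46996687 -0.18265812  0.099     ]
```

Call:
send_rows:
  moves:
    - {"twist":[0,0,0],"dp":[-0.2,0.23,0],"fingers":1}
    - {"twist":[0,0,0],"dp":[-0.4,0.46,0],"fingers":1}
    - {"twist":[0,0,0],"dp":[-0.6,0.7,0],"fingers":1}
    - {"twist":[0,0,0],"dp":[-0.765,0.91,0],"fingers":1}
    - {"twist":[0,0,0],"dp":[-0.765,0.91,0],"fingers":1}
    - {"twist":[0,0,0],"dp":[-0.765,0.91,0],"fingers":1}

```text
time: 14.32
tcp_pos: [0.621, -0.0014, 0.3841]
eef_rot: [-0.001, 1.0, 0.0, -0.002]
wrist_force: [-0.4, 0.4, 0.6]
finger_gap: 0.0855
```

```bash
python3 -c "
from h import *
go(.622,-.002,.26);wshot('w10')"
```

```text
t 14.32 tcp [ 0.621  -0.0014  0.3841] gap 0.0855 F [-0.41  0.42  0.56] dp [-0.008 -0.003  0.62 ] tw [ 0.001 -0.009  0.004]
```

View pics/w10.png

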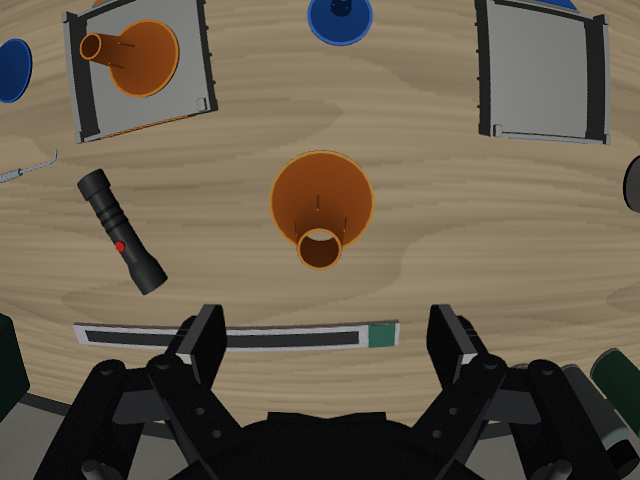

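```bash
python3 -c "
from h import *
print(watz('w10',322.5,200.5,.003),watz('w10',319.5,248.5,.13))"
```

```text
[ 0.62015039 -0.00417971  0.003     ] [ 0.62163726 -0.00489442  0.13      ]
```

Call:
send_rows:
  moves:
    - {"twist":[0,0,0],"dp":[0,-0.016,0.25],"fingers":1}
    - {"twist":[0,0,0],"dp":[0,-0.016,0.5],"fingers":1}
    - {"twist":[0,0,0],"dp":[0,-0.016,0.62],"fingers":1}
    - {"twist":[0,0,0],"dp":[0,-0.016,0.62],"fingers":1}
    - {"twist":[0,0,0],"dp":[0,-0.016,0.62],"fingers":-1}
    - {"twist":[0,0,0],"dp":[0,-0.016,0.62],"fingers":-1}
    - {"twist":[0,0,0],"dp":[0,-0.016,0.62],"fingers":-1}
    - {"twist":[0,0,0],"dp":[0,-0.016,0.62],"fingers":-1}
    - {"twist":[0,0,0],"dp":[0,-0.016,0.62],"fingers":-1}
    - {"twist":[0,0,0],"dp":[0,-0.016,0.62],"fingers":-1}

```text
time: 15.62
tcp_pos: [0.6221, -0.0049, 0.2639]
eef_rot: [-0.001, 1.0, -0.0, 0.001]
wrist_force: [-0.4, -1.8, 6.0]
finger_gap: 0.033
```

```bash
python3 -c "
from h import *
go(.4690,-.1827,.392)"
```

```text
t 15.62 tcp [ 0.6221 -0.0049  0.2639] gap 0.033 F [-0.4  -1.79  6.02] dp [ 0.765 -0.889 -0.642] tw [-0.001  0.005  0.002]
```

Call:
send_rows:
  moves:
    - {"twist":[0,0,0],"dp":[0,0,-0.3],"fingers":-1}
    - {"twist":[0,0,0],"dp":[0,0,-0.65],"fingers":-1}
    - {"twist":[0,0,0],"dp":[0,0,-0.65],"fingers":-1}
    - {"twist":[0,0,0],"dp":[0.2,-0.22,-0.65],"fingers":-1}
    - {"twist":[0,0,0],"dp":[0.4,-0.44,-0.65],"fingers":-1}
    - {"twist":[0,0,0],"dp":[0.6,-0.66,-0.65],"fingers":-1}
    - {"twist":[0,0,0],"dp":[0.765,-0.89,-0.65],"fingers":-1}
    - {"twist":[0,0,0],"dp":[0.765,-0.89,-0.65],"fingers":-1}
    - {"twist":[0,0,0],"dp":[0.765,-0.89,-0.65],"fingers":-1}

```text
time: 16.75
tcp_pos: [0.4685, -0.1829, 0.3917]
eef_rot: [-0.0, 1.0, 0.001, -0.0]
wrist_force: [0.8, -0.4, -1.0]
finger_gap: 0.0332
```

```bash
python3 -c "
from h import *
go(.4695,-.1827,.268);wshot('w11')"
```

```text
t 16.75 tcp [ 0.4685 -0.1829  0.3917] gap 0.0332 F [ 0.8  -0.35 -0.96] dp [-0.005  0.     0.618] tw [ 0.002 -0.002  0.001]
```

View pics/w11.png

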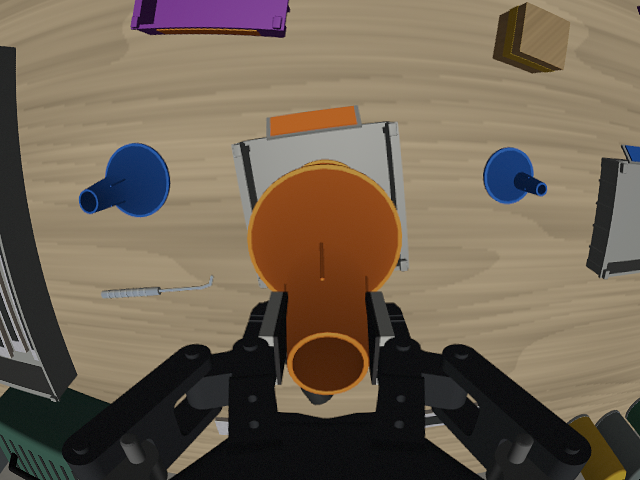

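Call:
send_rows:
  moves:
    - {"twist":[0,0,0],"dp":[-0.005,0,0.12],"fingers":-1}
    - {"twist":[0,0,0],"dp":[-0.005,0,0.24],"fingers":-1}
    - {"twist":[0,0,0],"dp":[-0.005,0,0.36],"fingers":-1}
    - {"twist":[0,0,0],"dp":[-0.005,0,0.46],"fingers":-1}
    - {"twist":[0,0,0],"dp":[-0.005,0,0.54],"fingers":-1}
    - {"twist":[0,0,0],"dp":[-0.005,0,0.58],"fingers":-1}
    - {"twist":[0,0,0],"dp":[-0.005,0,0.605],"fingers":-1}
    - {"twist":[0,0,0],"dp":[-0.005,0,0.615],"fingers":-1}

```text
time: 17.8
tcp_pos: [0.4701, -0.1826, 0.2695]
eef_rot: [-0.001, 1.0, -0.0, 0.0]
wrist_force: [0.6, -0.1, -0.7]
finger_gap: 0.0334
```

Call:
send_rows:
  moves:
    - {"twist":[0,0,0],"dp":[0,0,0.008],"fingers":-1}
    - {"twist":[0,0,0],"dp":[0,0,0.012],"fingers":-1}
    - {"twist":[0,0,0],"dp":[0,0,0.012],"fingers":-1}

```text
time: 18.18
tcp_pos: [0.47, -0.1832, 0.2679]
eef_rot: [-0.0, 1.0, -0.0, 0.001]
wrist_force: [-1.3, 0.0, 4.7]
finger_gap: 0.0332
```

```bash
python3 -c "
from h import *
go(.4695,-.1827,.268);wshot('w12')"
```

```text
t 18.18 tcp [ 0.47   -0.1832  0.2679] gap 0.0332 F [-1.34  0.    4.69] dp [ 0.003  0.002 -0.001] tw [-0.001  0.003  0.002]
```

View pics/w12.png

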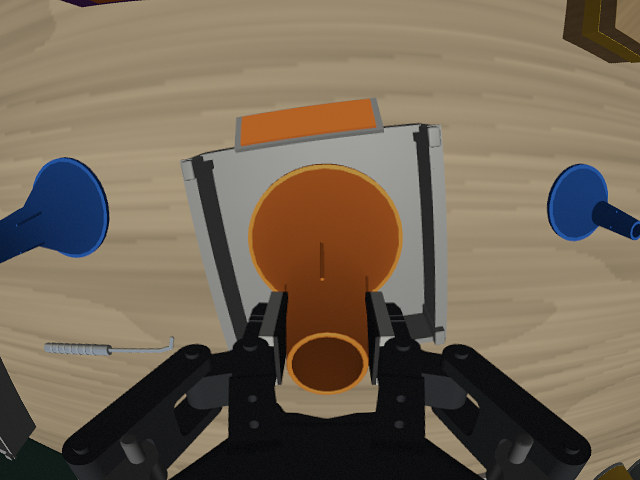

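Landed at the expected height. Release, rise, and go over blue_small at (0.440, 0.0105).

Call:
send_rows:
  moves:
    - {"twist":[0,0,0],"dp":[0,0,0],"fingers":0.2}
    - {"twist":[0,0,0],"dp":[0,0,0],"fingers":0.4}
    - {"twist":[0,0,0],"dp":[0,0,0],"fingers":0.4}
    - {"twist":[0,0,0],"dp":[0,0,-0.1],"fingers":0.4}
    - {"twist":[0,0,0],"dp":[0,0,-0.35],"fingers":0.7}
    - {"twist":[0,0,0],"dp":[0,0,-0.6],"fingers":1}
    - {"twist":[0,0,0],"dp":[0,0,-0.65],"fingers":1}
    - {"twist":[0,0,0],"dp":[0,0,-0.65],"fingers":1}

```text
time: 19.23
tcp_pos: [0.4698, -0.1829, 0.3973]
eef_rot: [-0.001, 1.0, -0.0, 0.001]
wrist_force: [0.1, -0.3, -0.2]
finger_gap: 0.0856
```

```bash
python3 -c "
from h import *
go(.44,.0105,.35);wshot('w13')"
```

```text
t 19.23 tcp [ 0.4698 -0.1829  0.3973] gap 0.0856 F [ 0.05 -0.27 -0.24] dp [0.148 0.967 0.236] tw [-0.001  0.002  0.002]
```

View pics/w13.png

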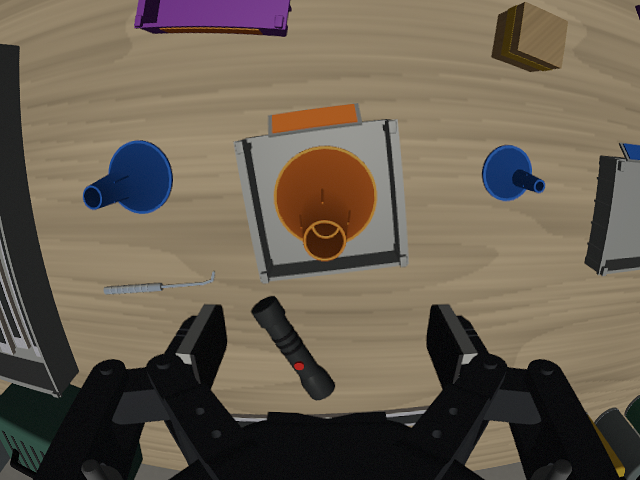

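```bash
python3 -c "
from h import *
print(watz('w13',325.5,197,.007),watz('w13',325,241,.134))"
```

```text
[ 0.46975232 -0.18312499  0.007     ] [ 0.47010766 -0.1831329   0.134     ]
```

Call:
send_rows:
  moves:
    - {"twist":[0,0,0],"dp":[0.05,0.25,0],"fingers":1}
    - {"twist":[0,0,0],"dp":[0.1,0.5,0],"fingers":1}
    - {"twist":[0,0,0],"dp":[0.148,0.75,0.1],"fingers":1}
    - {"twist":[0,0,0],"dp":[0.148,0.967,0.236],"fingers":1}
    - {"twist":[0,0,0],"dp":[0.148,0.967,0.236],"fingers":1}
    - {"twist":[0,0,0],"dp":[0.148,0.967,0.236],"fingers":1}

```text
time: 20.02
tcp_pos: [0.4396, 0.0106, 0.3488]
eef_rot: [-0.001, 1.0, 0.0, -0.001]
wrist_force: [0.7, -0.5, -0.5]
finger_gap: 0.0853
```

```bash
python3 -c "
from h import *
go(.44,.0105,.21);wshot('w14')"
```

```text
t 20.02 tcp [0.4396 0.0106 0.3488] gap 0.0853 F [ 0.66 -0.45 -0.5 ] dp [-0.004 -0.     0.694] tw [ 0.    -0.004  0.004]
```

View pics/w14.png

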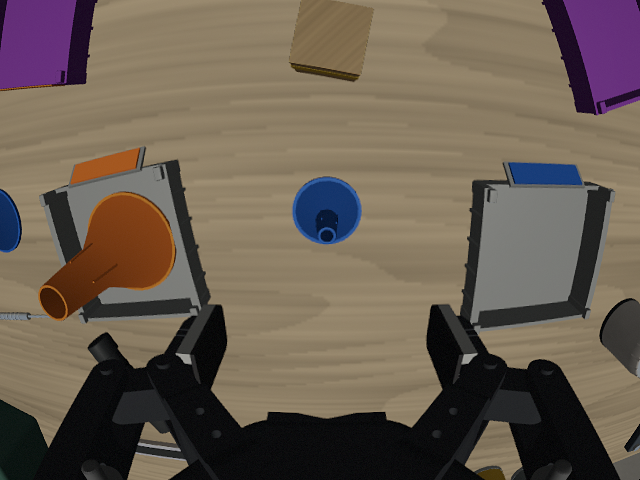

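```bash
python3 -c "
from h import *
print(watz('w14',327,210,.003),watz('w14',326.5,235,.07))"
```

```text
[0.43974809 0.01199429 0.003     ] [0.44009224 0.01151893 0.07      ]
```

Call:
send_rows:
  moves:
    - {"twist":[0,0,0],"dp":[0,0,0.25],"fingers":1}
    - {"twist":[0,0,0],"dp":[0,0,0.5],"fingers":1}
    - {"twist":[0,0,0],"dp":[0,0,0.69],"fingers":1}
    - {"twist":[0,0,0],"dp":[0,0,0.69],"fingers":1}
    - {"twist":[0,0,0],"dp":[0,0,0.69],"fingers":-1}
    - {"twist":[0,0,0],"dp":[0,0,0.69],"fingers":-1}
    - {"twist":[0,0,0],"dp":[0,0,0.69],"fingers":-1}
    - {"twist":[0,0,0],"dp":[0,0,0.69],"fingers":-1}
    - {"twist":[0,0,0],"dp":[0,0,0.69],"fingers":-1}
    - {"twist":[0,0,0],"dp":[0,0,0.69],"fingers":-1}

```text
time: 21.32
tcp_pos: [0.4403, 0.0105, 0.2125]
eef_rot: [-0.001, 1.0, -0.0, 0.001]
wrist_force: [0.2, -0.7, 5.4]
finger_gap: 0.0147
```

```bash
python3 -c "
from h import *
go(.475,.217,.33)"
```

```text
t 21.32 tcp [0.4403 0.0105 0.2125] gap 0.0147 F [ 0.17 -0.7   5.4 ] dp [-0.176  1.032 -0.588] tw [-0.     0.003  0.003]
```

Floor height for this one is TCP z ≈ 0.2165.

Call:
send_rows:
  moves:
    - {"twist":[0,0,0],"dp":[0,0,-0.3],"fingers":-1}
    - {"twist":[0,0,0],"dp":[0,0,-0.59],"fingers":-1}
    - {"twist":[0,0,0],"dp":[0,0.2,-0.59],"fingers":-1}
    - {"twist":[0,0,0],"dp":[-0.08,0.5,-0.59],"fingers":-1}
    - {"twist":[0,0,0],"dp":[-0.15,0.8,-0.59],"fingers":-1}
    - {"twist":[0,0,0],"dp":[-0.175,1,-0.59],"fingers":-1}
    - {"twist":[0,0,0],"dp":[-0.175,1,-0.59],"fingers":-1}
    - {"twist":[0,0,0],"dp":[-0.175,1,-0.59],"fingers":-1}

```text
time: 22.32
tcp_pos: [0.4742, 0.2103, 0.3294]
eef_rot: [-0.001, 1.0, -0.0, -0.001]
wrist_force: [0.0, -0.2, -1.2]
finger_gap: 0.0145
```

```bash
python3 -c "
from h import *
go(.475,.217,.2165);wshot('w15')"
```

```text
t 22.32 tcp [0.4742 0.2103 0.3294] gap 0.0145 F [ 0.03 -0.17 -1.17] dp [-0.005  0.034  0.564] tw [-0.001 -0.003  0.003]
```

View pics/w15.png

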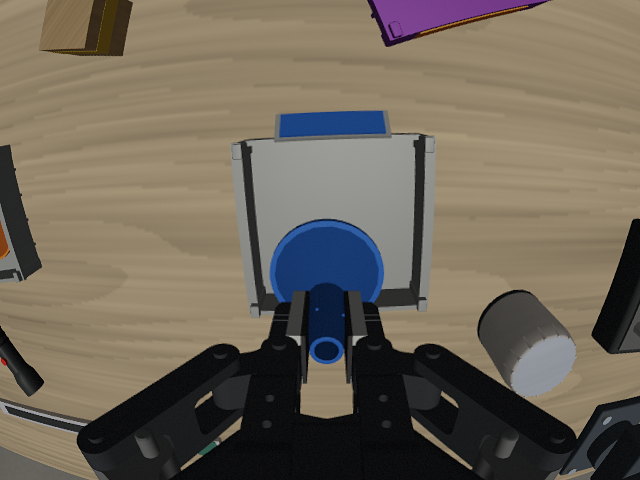

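```bash
python3 -c "
from h import *
P=np.array([watz('w15',*p,.042) for p in [(238,150),(429,142),(423,306),(256,312)]])
print(P.round(4),P.mean(0).round(4))
p=P.mean(0);go(p[0],p[1],.2165)
"
```

```text
[[0.4154 0.1491 0.042 ]
 [0.409  0.2826 0.042 ]
 [0.5382 0.289  0.042 ]
 [0.5434 0.1545 0.042 ]] [0.4765 0.2188 0.042 ]
t 22.38 tcp [0.4743 0.2098 0.3295] gap 0.0152 F [ 0.61  0.05 -0.52] dp [-0.012  0.045  0.565] tw [-0.001 -0.002  0.001]
```

Call:
send_rows:
  moves:
    - {"twist":[0,0,0],"dp":[-0.01,0.04,0.15],"fingers":-1}
    - {"twist":[0,0,0],"dp":[-0.01,0.04,0.35],"fingers":-1}
    - {"twist":[0,0,0],"dp":[-0.01,0.04,0.48],"fingers":-1}
    - {"twist":[0,0,0],"dp":[-0.01,0.04,0.54],"fingers":-1}
    - {"twist":[0,0,0],"dp":[-0.01,0.04,0.56],"fingers":-1}
    - {"twist":[0,0,0],"dp":[-0.01,0.04,0.56],"fingers":-1}

```text
time: 23.12
tcp_pos: [0.4771, 0.2183, 0.2186]
eef_rot: [-0.0, 1.0, 0.0, 0.001]
wrist_force: [0.4, 0.2, 0.1]
finger_gap: 0.0147
```

Call:
send_rows:
  moves:
    - {"twist":[0,0,0],"dp":[0,0,0.008],"fingers":-1}
    - {"twist":[0,0,0],"dp":[0,0,0.014],"fingers":-1}
    - {"twist":[0,0,0],"dp":[0,0,0.014],"fingers":-1}

```text
time: 23.5
tcp_pos: [0.4773, 0.2188, 0.2165]
eef_rot: [-0.001, 1.0, 0.0, 0.001]
wrist_force: [-1.7, 0.2, 5.5]
finger_gap: 0.0148
```

Contact at the expected 0.2165. Release, rise, look, then head for blue_large.

Call:
send_rows:
  moves:
    - {"twist":[0,0,0],"dp":[0,0,0],"fingers":0}
    - {"twist":[0,0,0],"dp":[0,0,0],"fingers":0}
    - {"twist":[0,0,0],"dp":[0,0,0],"fingers":0}
    - {"twist":[0,0,0],"dp":[0,0,-0.1],"fingers":0}
    - {"twist":[0,0,0],"dp":[0,0,-0.4],"fingers":0}
    - {"twist":[0,0,0],"dp":[0,0,-0.7],"fingers":0.5}
    - {"twist":[0,0,0],"dp":[0,0,-0.9],"fingers":1}
    - {"twist":[0,0,0],"dp":[0,0,-0.9],"fingers":1}

```text
time: 24.5
tcp_pos: [0.4775, 0.2188, 0.3988]
eef_rot: [-0.001, 1.0, 0.001, 0.003]
wrist_force: [0.2, -0.3, -1.4]
finger_gap: 0.0855
```

```bash
python3 -c "
from h import *
go(.445,-.382,.39);wshot('w16')"
```

```text
t 24.5 tcp [0.4775 0.2188 0.3988] gap 0.0855 F [ 0.18 -0.26 -1.42] dp [ 0.167 -3.004  0.037] tw [0.004 0.014 0.003]
```

View pics/w16.png

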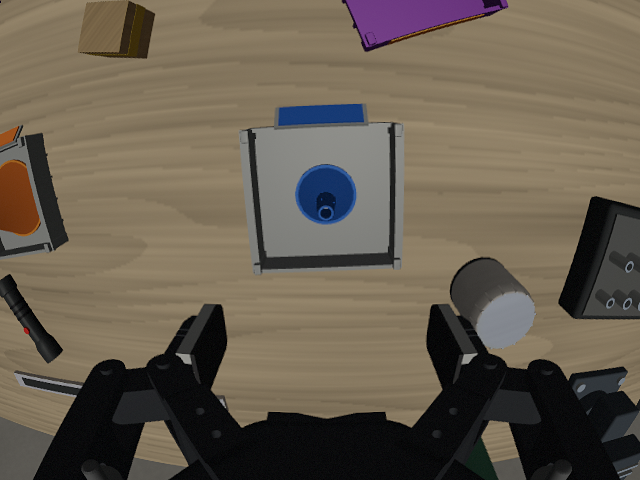

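```bash
python3 -c "
from h import *
print(watz('w16',325.5,194,.007),watz('w16',325.5,213,.074))"
```

```text
[0.47707175 0.21960002 0.007     ] [0.47761655 0.21960435 0.074     ]
```

Call:
send_rows:
  moves:
    - {"twist":[0,0,0],"dp":[0,-0.3,0],"fingers":1}
    - {"twist":[0,0,0],"dp":[0,-0.6,0],"fingers":1}
    - {"twist":[0,0,0],"dp":[0.08,-0.9,0],"fingers":1}
    - {"twist":[0,0,0],"dp":[0.16,-1,0],"fingers":1}

```text
time: 25.05
tcp_pos: [0.4439, 0.016, 0.3931]
eef_rot: [0.001, 1.0, 0.0, -0.002]
wrist_force: [0.1, -0.3, -0.1]
finger_gap: 0.0856
```

Call:
send_rows:
  moves:
    - {"twist":[0,0,0],"dp":[0,-0.3,0],"fingers":1}
    - {"twist":[0,0,0],"dp":[0,-0.6,0],"fingers":1}
    - {"twist":[0,0,0],"dp":[0,-0.9,0],"fingers":1}
    - {"twist":[0,0,0],"dp":[0,-1,0],"fingers":1}

```text
time: 25.55
tcp_pos: [0.4445, -0.1842, 0.3931]
eef_rot: [0.001, 1.0, 0.001, -0.001]
wrist_force: [0.5, 0.5, -0.1]
finger_gap: 0.0853
```

Call:
send_rows:
  moves:
    - {"twist":[0,0,0],"dp":[0,-0.3,0],"fingers":1}
    - {"twist":[0,0,0],"dp":[0,-0.6,0],"fingers":1}
    - {"twist":[0,0,0],"dp":[0,-0.9,0],"fingers":1}
    - {"twist":[0,0,0],"dp":[0,-1,0],"fingers":1}
    - {"twist":[0,0,0],"dp":[0,-1,0],"fingers":1}

```text
time: 26.18
tcp_pos: [0.4452, -0.3819, 0.3933]
eef_rot: [0.0, 1.0, 0.001, -0.001]
wrist_force: [-0.4, 0.4, 0.1]
finger_gap: 0.0851
```

```bash
python3 -c "
from h import *
go(.445,-.382,.35);wshot('w17')"
```

```text
t 26.18 tcp [ 0.4452 -0.3819  0.3933] gap 0.0851 F [-0.36  0.39  0.07] dp [ 0.001 -0.001  0.217] tw [ 0.005 -0.004 -0.   ]
```

View pics/w17.png

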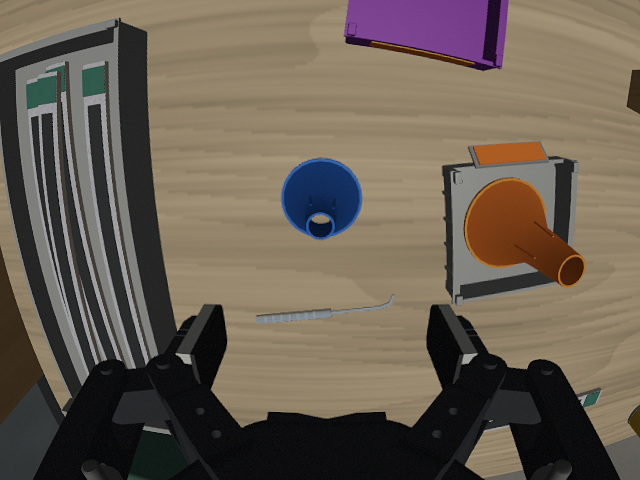

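```bash
python3 -c "
from h import *
print(watz('w17',321.5,198,.003),watz('w17',320.5,224.5,.095),'pick',watz('w17',325,312,.005))
p=watz('w17',320.5,224.5,.095);go(p[0],p[1],.23)"
```

```text
[ 0.4450545  -0.38483067  0.003     ] [ 0.44412346 -0.38468749  0.095     ] pick [ 0.57307007 -0.38148362  0.005     ]
t 26.23 tcp [ 0.4453 -0.3808  0.3938] gap 0.0855 F [ 0.09  0.27 -0.06] dp [ 0.005 -0.022  0.819] tw [ 0.006 -0.003  0.002]
```

Call:
send_rows:
  moves:
    - {"twist":[0,0,0],"dp":[0.003,-0.018,0.25],"fingers":1}
    - {"twist":[0,0,0],"dp":[0.003,-0.018,0.5],"fingers":1}
    - {"twist":[0,0,0],"dp":[0.003,-0.018,0.7],"fingers":1}
    - {"twist":[0,0,0],"dp":[0.003,-0.018,0.82],"fingers":1}
    - {"twist":[0,0,0],"dp":[0.003,-0.018,0.82],"fingers":1}
    - {"twist":[0,0,0],"dp":[0.003,-0.018,0.82],"fingers":-1}
    - {"twist":[0,0,0],"dp":[0.003,-0.018,0.82],"fingers":-1}
    - {"twist":[0,0,0],"dp":[0.003,-0.018,0.82],"fingers":-1}
    - {"twist":[0,0,0],"dp":[0.003,-0.018,0.82],"fingers":-1}
    - {"twist":[0,0,0],"dp":[0.003,-0.018,0.82],"fingers":-1}
    - {"twist":[0,0,0],"dp":[0.003,-0.018,0.82],"fingers":-1}

```text
time: 27.6
tcp_pos: [0.4451, -0.3855, 0.232]
eef_rot: [-0.001, 1.0, -0.001, 0.001]
wrist_force: [0.6, 0.6, 5.5]
finger_gap: 0.0254
```

```bash
python3 -c "
from h import *
go(.4775,.2190,.40)"
```

```text
t 27.6 tcp [ 0.4451 -0.3855  0.232 ] gap 0.0254 F [0.63 0.6  5.52] dp [-0.167  3.021 -0.843] tw [-0.002  0.003  0.002]
```

Call:
send_rows:
  moves:
    - {"twist":[0,0,0],"dp":[0,0,-0.3],"fingers":-1}
    - {"twist":[0,0,0],"dp":[0,0,-0.6],"fingers":-1}
    - {"twist":[0,0,0],"dp":[0,0,-0.88],"fingers":-1}
    - {"twist":[0,0,0],"dp":[0,0,-0.88],"fingers":-1}
    - {"twist":[0,0,0],"dp":[0,0,-0.88],"fingers":-1}

```text
time: 28.22
tcp_pos: [0.4446, -0.3851, 0.4064]
eef_rot: [-0.001, 1.0, 0.0, -0.0]
wrist_force: [-0.9, 1.6, -2.4]
finger_gap: 0.0251
```

```bash
python3 -c "
from h import *
go(.4775,.2190,.40);wshot('w18')"
```

```text
t 28.23 tcp [ 0.4446 -0.3851  0.4064] gap 0.0251 F [-0.87  1.55 -2.35] dp [-0.168  3.02   0.034] tw [ 0.001 -0.001  0.002]
```

View pics/w18.png

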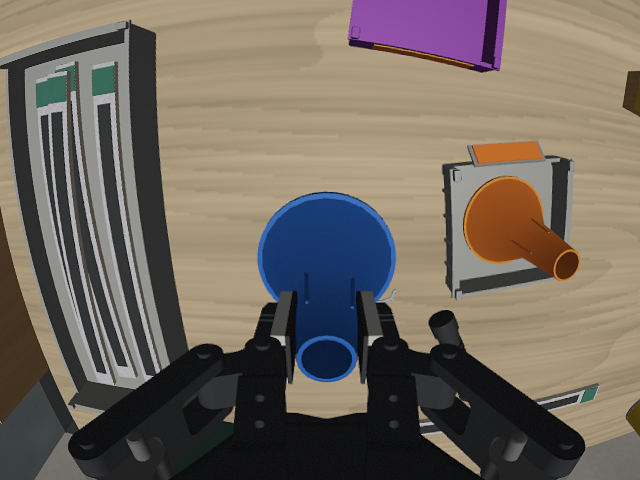

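Held upright, well above. Cross to the blue tray.

Call:
send_rows:
  moves:
    - {"twist":[0,0,0],"dp":[0,0.3,0],"fingers":-1}
    - {"twist":[0,0,0],"dp":[0,0.6,0],"fingers":-1}
    - {"twist":[0,0,0],"dp":[0,0.9,0],"fingers":-1}
    - {"twist":[0,0,0],"dp":[0,1,0],"fingers":-1}

```text
time: 28.78
tcp_pos: [0.4435, -0.182, 0.4052]
eef_rot: [-0.002, 1.0, 0.001, -0.002]
wrist_force: [0.6, 0.6, 0.1]
finger_gap: 0.0254
```

Call:
send_rows:
  moves:
    - {"twist":[0,0,0],"dp":[0,0.3,0],"fingers":-1}
    - {"twist":[0,0,0],"dp":[0,0.6,0],"fingers":-1}
    - {"twist":[0,0,0],"dp":[0,0.9,0],"fingers":-1}
    - {"twist":[0,0,0],"dp":[0,1,0],"fingers":-1}

```text
time: 29.28
tcp_pos: [0.4438, 0.0172, 0.4057]
eef_rot: [-0.002, 1.0, 0.0, -0.001]
wrist_force: [0.5, -0.3, -0.7]
finger_gap: 0.0253
```

Call:
send_rows:
  moves:
    - {"twist":[0,0,0],"dp":[-0.05,0.3,0.05],"fingers":-1}
    - {"twist":[0,0,0],"dp":[-0.1,0.6,0.1],"fingers":-1}
    - {"twist":[0,0,0],"dp":[-0.165,0.9,0.2],"fingers":-1}
    - {"twist":[0,0,0],"dp":[-0.165,1,0.25],"fingers":-1}
    - {"twist":[0,0,0],"dp":[-0.165,1,0.25],"fingers":-1}
    - {"twist":[0,0,0],"dp":[-0.165,1,0.25],"fingers":-1}

```text
time: 30.02
tcp_pos: [0.4771, 0.2142, 0.3564]
eef_rot: [-0.0, 1.0, -0.0, -0.001]
wrist_force: [-0.2, -0.5, -0.5]
finger_gap: 0.0253
```

```bash
python3 -c "
from h import *
go(.4775,.2185,.236);wshot('w19')"
```

```text
t 30.02 tcp [0.4771 0.2142 0.3564] gap 0.0253 F [-0.16 -0.45 -0.48] dp [-0.003  0.022  0.602] tw [-0.002 -0.003  0.001]
```

View pics/w19.png

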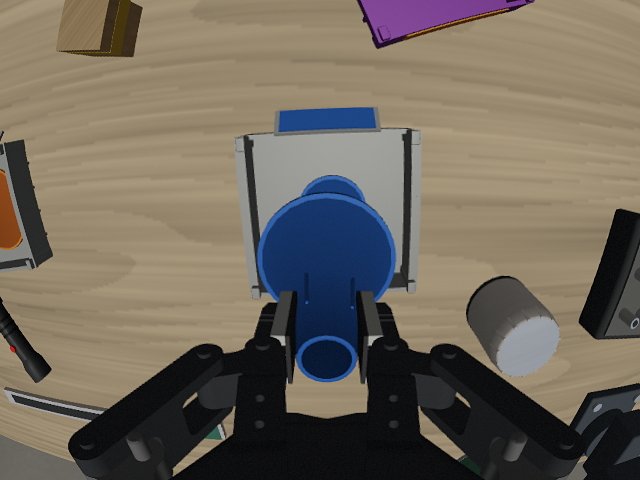

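Call:
send_rows:
  moves:
    - {"twist":[0,0,0],"dp":[-0.003,0.022,0.05],"fingers":-1}
    - {"twist":[0,0,0],"dp":[-0.003,0.022,0.15],"fingers":-1}
    - {"twist":[0,0,0],"dp":[-0.003,0.022,0.27],"fingers":-1}
    - {"twist":[0,0,0],"dp":[-0.003,0.022,0.39],"fingers":-1}
    - {"twist":[0,0,0],"dp":[-0.003,0.022,0.49],"fingers":-1}
    - {"twist":[0,0,0],"dp":[-0.003,0.022,0.55],"fingers":-1}
    - {"twist":[0,0,0],"dp":[-0.003,0.022,0.585],"fingers":-1}
    - {"twist":[0,0,0],"dp":[-0.003,0.022,0.595],"fingers":-1}
    - {"twist":[0,0,0],"dp":[-0.003,0.022,0.595],"fingers":-1}

```text
time: 31.2
tcp_pos: [0.4779, 0.2194, 0.2386]
eef_rot: [-0.001, 1.0, 0.0, 0.0]
wrist_force: [0.1, 0.1, -1.6]
finger_gap: 0.0257
```

Call:
send_rows:
  moves:
    - {"twist":[0,0,0],"dp":[0,0,0.008],"fingers":-1}
    - {"twist":[0,0,0],"dp":[0,0,0.014],"fingers":-1}
    - {"twist":[0,0,0],"dp":[0,0,0.014],"fingers":-1}

```text
time: 31.58
tcp_pos: [0.478, 0.2195, 0.2361]
eef_rot: [-0.001, 1.0, 0.0, 0.001]
wrist_force: [-0.2, -0.8, 4.3]
finger_gap: 0.0256
```

Call:
send_rows:
  moves:
    - {"twist":[0,0,0],"dp":[0,0,0],"fingers":0}
    - {"twist":[0,0,0],"dp":[0,0,0],"fingers":0.2}
    - {"twist":[0,0,0],"dp":[0,0,0],"fingers":0.2}
    - {"twist":[0,0,0],"dp":[0,0,-0.1],"fingers":0.2}
    - {"twist":[0,0,0],"dp":[0,0,-0.4],"fingers":0.5}
    - {"twist":[0,0,0],"dp":[0,0,-0.75],"fingers":1}
    - {"twist":[0,0,0],"dp":[0,0,-0.75],"fingers":1}
    - {"twist":[0,0,0],"dp":[0,0,-0.75],"fingers":1}

```text
time: 32.58
tcp_pos: [0.4777, 0.2193, 0.3855]
eef_rot: [-0.001, 1.0, 0.0, 0.001]
wrist_force: [0.7, -0.0, -0.3]
finger_gap: 0.0853
```

```bash
python3 -c "
from h import *
go(.4,0,.45);wshot('w20')
for n in('scene','top'): cv2.imwrite(f'pics/{n}1.png',env.capture(n)['image'])"
```

```text
t 32.58 tcp [0.4777 0.2193 0.3855] gap 0.0853 F [ 0.73 -0.03 -0.3 ] dp [ 0.389 -1.096 -0.323] tw [0.001 0.002 0.002]
```

View pics/w20.png

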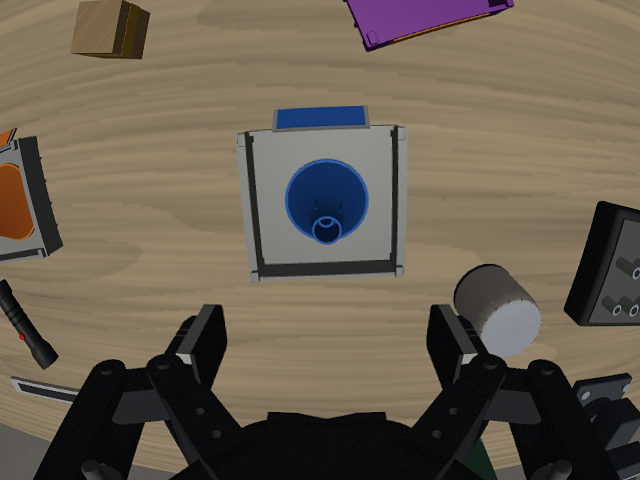

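View pics/scene1.png

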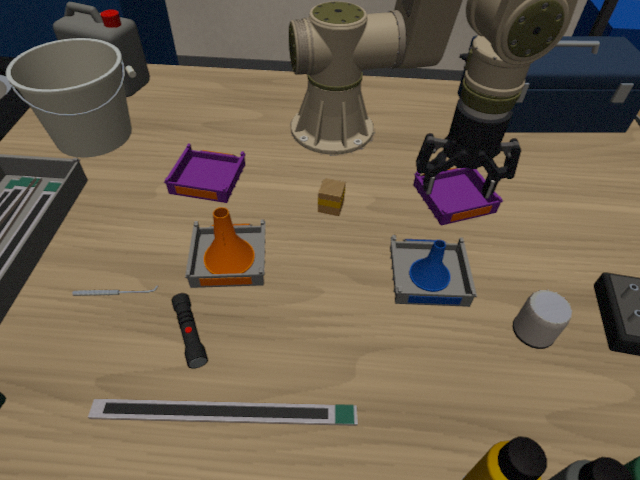

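```bash
python3 -c "
from h import *
print(watz('w20',327,200,.007),watz('w20',327,230,.099))
s=cv2.imread('pics/scene1.png');cv2.imwrite('pics/s1c.png',np.hstack([crop(s,185,200,90,95,4),crop(s,385,230,95,95,4)]))"
```

```text
[0.47787404 0.22094029 0.007     ] [0.47794972 0.22073799 0.099     ]
```

View pics/s1c.png

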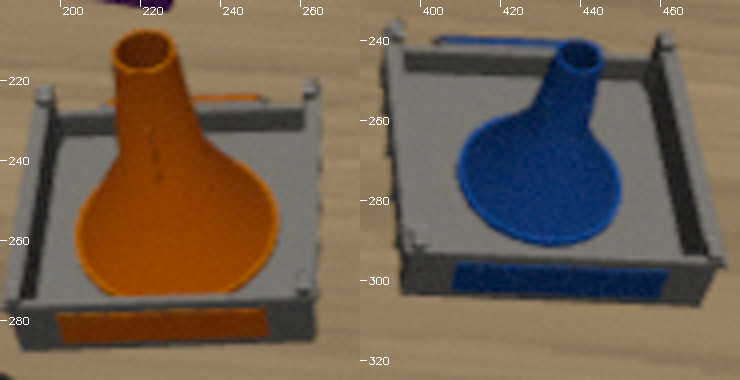

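```bash
python3 -c "
from h import *
S=cams()['scene']
print(tri([wray('w13',325,241),ray(S,221.5,212.5)]),tri([wray('w20',327,230),ray(S,439.5,244.2)]))
print('ref',tri([wray('w10',319.5,248.5),ray(S,311,289.3)])[0],tri([wray('w17',320.5,224.5),ray(S,124.3,211)])[0])
a=cv2.imread('pics/scene0.png');b=cv2.imread('pics/scene1.png')
for n,(x0,x1,y0,y1) in dict(flash=(165,212,285,372),pick=(65,165,280,302),filt=(510,572,288,350)).items(): print(n,cv2.absdiff(a,b)[y0:y1,x0:x1].mean())
t=[env.observe()['wrist_force']];print(t, env.sign_off())"
```

```text
(array([ 0.47061745, -0.18281862,  0.13233231]), [np.float64(0.0003317262137291208), np.float64(0.00033172621372913597)]) (array([0.47890932, 0.22026696, 0.09566921]), [np.float64(0.0004968391042196921), np.float64(0.000496839104219639)])
ref [ 0.62276968 -0.00542863  0.12704989] [ 0.44502275 -0.38466744  0.09197733]
flash 2.7163120567375887
pick 2.251818181818182
filt 2.326482830385016
the job is handed in; nothing more can be done
[array([-1.1124424 , -0.40920566,  0.21269748])] None
```

All five funnels are nested rim down in their grey trays, and I handed the job in at about 33 s. The orange tray got the small, then the medium, then the large funnel. The blue tray got the small, then the larger one.

**Seating:** each funnel met the tray floor at the height worked out from its grasp, about 4 mm above bench level, with 4–10 N of contact force. Two-view tip heights on the trays read 5 mm (orange large) and 4 mm (blue large) higher than the same funnels did on the bench. That matches the 4 mm tray floor.

**Centring:** wrist-camera measurements put the orange stack within about 1.5 mm of its tray centre, and each funnel within about 2 mm of its neighbour. The blue stack is within about 3 mm of its tray centre, with its two funnels within about 2 mm. Rim and tip positions agree, so the spouts stand upright.

**Bystanders:** the flashlight, pick and filter look the same in the before and after scene images. The gripper was open and clear of everything at hand-in.

**Disagreement:** heights triangulated with the scene camera came out 3–8 mm below the stated sizes for most points. I put this down to calibration. For positions I relied on the wrist camera with the stated heights, and there rim and tip agreed to 1–2 mm.

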